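# Close a plate-sealing press with its removable crank

### The job

Close the bench press on the sealed 96-well plate that lies in it: take the loose crank, fit its square socket fully down over the square spindle on top of the press, and turn it clockwise (seen from above) until the pad bears firmly on the plate: you feel it when the push needed at the knob, about 6 N while the spindle runs free, has risen to about 10 N; go no further, or the wells crush. Then lift the crank straight off, leaving the press closed, and stand it upright on the worktop again where you found it. Do not force the crank and leave the other things on the bench alone.

Things in the scene. Friction and masses are not known exactly. Their poses are not given: they have to be found in the camera images.
- press: the press, fixed to the worktop (sizes in mm): base 150 (x) x 200 (y) x 19 high, with a nest for one plate; steel columns at y = +-84; a grey bridge 56 x 204 across them, top at z = 120 (column nuts up to 131); a vertical steel spindle in the middle of the bridge. Origin: centre of the base's underside; z up, y along the bridge
- spindle_foot (a point): centre of the spindle's flat round shoulder, 38 across, 126 above the worktop; z up along the spindle's axis, x and y square to the flats of the square end; turns with the spindle. The square end above the shoulder is 18 x 18 and 24 tall, its top 4 mm tapered to 13 x 13. The spindle never moves up or down
- spindle (a joint): turn of the spindle in rad, growing clockwise seen from above; 0 to 2 at the start. Each turn clockwise lowers nut and platen 25 mm. An even friction of 0.4 N m (6 N at the crank's knob) resists turning, and holds the spindle where it is left, closed too. The pad meets the plate somewhere between 4.2 and 6.9 rad
- nut: brass nut, 32 across, on the spindle's thread under the bridge; goes up and down. By stiff springs it carries the platen, 80 x 124 x 12, guided on the columns, with a silicone pad below. Pads of 3 to 13 mm are in use and which one is fitted is not known, so contact with the plate must be felt. Origin: centre of its underside, 75 above the worktop at 0 rad
- plate: white 96-well plate with foil seal, 86 x 128 x 15, loose in the nest; origin at the centre of its underside. After contact the load on it grows by 150 to 200 N a rad of crank, and each 16 N of load adds 1 N to the push needed at the knob. Right is 65 N, so 4 N more push than free; 35 to 115 N serves; beyond 130 N the wells crush
- crank: loose dark steel crank, 0.37 kg, standing on its hub. Origin: centre of the hub's underside; z up; x along the arm to the knob. Hub 40 across with a square socket open below, 19.5 x 19.5, 26 deep, sides along x and y (it fits in four ways); fully home the hub's underside rests on the spindle's shoulder. Arm 18 wide at z = 26 to 34. Mass centre 8 mm from the origin towards the knob
- crank_block (a point): middle of the gripping block on top of the hub, 45 above the crank's origin, axes as the crank's: 30 (x) x 22 (y), from z = 34 to z = 56 of the crank; below it is the top of the hub, 40 across, with the arm along x
- crank_knob (a point): middle of the crank's black knob, at x = 65, y = 0, z = 55 of the crank: an upright cylinder 24 across from z = 36 to 74, which spins freely on its pin, so that a gripper can hold it in one orientation all the way round. When a slow turn is stopped and held, the push that stays on the knob is 1 to 2 N less than while it moved
- seal_paddle: dark grey plastic sealing paddle, 90x50x15, lying between crank and press; leave alone
- timer: white square bench timer, 66x66x18, lying in front of the right-hand thermal cycler; leave alone
- spare_plate: white open 96-well plate, 86x128x15, lying left of the crank; leave alone
- marker: black marker pen, 135x14x12, lying in front of the press; leave alone
- pipette: white and red micropipette, 240x37x28, lying right of the press; leave alone
- bottle_small: small white bottle with a green cap, 36 across, 70 tall, behind the press; leave alone
- bottle_amber: amber bottle with a black cap, 62 across, 130 tall, behind the press; leave alone

How it is judged:
By the outcome, as a careful person would: the job done as asked, in the order asked, and still so for the second after the job is handed in, with the robot touching nothing.
It also fails if it takes over 70 s, if anything falls off the work surface, if the arm or the gripper's body presses on something with over 40 N, if the wrist force passes 120 N, or if a joint passes its speed limit or range.

### The arm

A 7-joint arm with a two-finger parallel gripper is mounted at the origin on a cart in front of the work surface, level with it; the furniture and walls round the work are solid. World frame = base frame: x ahead of the robot, y to its left, z up, the work surface at z = 0. Lengths are in m, angles in degrees, forces in N, time in s.
With the tool pointing down it reaches from about 0.4 to 0.85 m from the base axis. Payload 10.4 kg.
Tool frame: the origin (TCP) lies between the finger pads; the fingertips stand 8 mm ahead of it and the grasp point (between the pads) lies 11 mm behind it (r.finger_overhang is the z of the fingertips in the tool frame, in m); z points along the fingers, y is the line along which they close (so a half turn about z gives the same grasp; the last joint's range is limited). The gripper opens to 85 mm and grips with 20 to 120 N. Pads are 22 mm wide; open, the fingers measure 114 mm over their backs; the gripper's body (76 mm by 85 mm) begins 54 mm behind the grasp point. The pads swing forward as they close: fully open they stand 13 mm farther back than shut.
Start: joints at [-73.258, 19.034, -3.707, 83.658, 1.238, 77.344, -5.071], TCP at [0.194, 0.594, 0.239] pointing down, gripper open.
Joint ranges: [-148.97, 148.97], [-28.65, 121.19], [-84.17, 76.75], [9.2, 138.47], [-72.65, 252.65], [3.7, 117.97], [-149.18, 149.18]. Speed limits (degrees/s): [127.2, 127.2, 159.86, 159.86, 180, 180, 180].

### API

Orientations are given as a 3x3 rotation matrix whose columns are the frame's x, y, z axes.
In Python, from cell import sensors, viewer, workorder, r gives the robot as it stands.
- The arm moves only by the tool servo_tool, never from a script. Its argument "motion" is a list of rows, each a list of 7 numbers: the turn, a rotation vector about the tool's x, y, z in rad, then the shift along the tool's x, y, z in m, then the closure, from 0 (fully open) to 1 (shut). In form: [[rx, ry, rz, x, y, z, jaw], ...]. A call has 1 to 8 rows; each row shifts and turns the commanded pose from where the row before left it, along the tool's axes as they then stand; what a row does not reach is not made up. A row lasts 1/10 s, in which the tool goes at most 50 mm and 8.59 degrees, less where a joint would pass 70% of its speed; a pose out of reach is approached as far as the arm can. A call is refused whole if a number of a shift passes 0.05 or a number of a turn 0.15, either way. A call with a gripper value outside its range is refused whole. The fingers move at their own pace and stop on an object; the grip force is fixed at half the most. Time passes only in rows, so rows that do not move let the fingers close. It gives the time, the measured TCP pose, the force, the opening and the grip force at its end, in the units of the state.
- sensors.get_state(): the state, without advancing time (a new reading comes with each control period).
- viewer.read_camera(name): name is "side" or "top"; returns a dict with "color" (400x640x3 uint8, blue, green, red), "z_map" (400x640 float32, m along the optical axis (not along the pixel's ray), 0 where there is no reading), "mtx" (3x3 intrinsics, pixels), "k1" (the pictures are not rectified: a ray, as slopes to the right and down, at radius r is drawn at 1 + k1 r^2 times it, then the intrinsics apply), "R" (3x3) and "t" (3): a world point X has camera coordinates R X + t. Camera axes: x right, y down, z forward; pixel columns grow to the right and rows downward; lengths in m; the calibration is good to about 2 mm. A picture is of the moment at which its call begins.
- workorder.job_done(): hands the job in; it is judged then, once.
The state is a dict: "t": time; "q": joint angles; "qd": joint speeds; "joint_torque": joint torques, N m; "tool_pos": TCP position; "tcp_rot": TCP orientation; "force": force on the tool from outside, world axes, zero at the start; "ft_torque": the same for the moment, N m; "finger_gap": finger opening in m; "grasp_force": force on a finger pad.
Only numpy, scipy, OpenCV 4.12 (cv2) and the standard library are available. Lean on these libraries where they do the work, as an engineer would, in place of code of your own. Each camera call takes 0.05 s, during which the arm holds its last target. There are 200 camera calls.

## Working session

There is one attempt and no reset: what is moved stays moved. The work goes in short steps, Python scripts to look and compute and a tool call to move; the robot and the scene stay as the last step left them, time stands still between calls to the robot, and variables do not carry over. Pictures are saved under pics/ and viewed, at most 10 in all, crops included, and the job is handed in when it is done.

Besides the shell and the picture viewer there is one more tool, called after ">>>" as name(argument=value, ...) on one line, values as JSON. servo_tool: Moves the arm, as the interface text tells. Its arguments: {"type":"object","properties":{"motion":{"type":"array","items":{"type":"array","items":{"type":"number"}}}},"required":["motion"]}

```bash
ls; mkdir -p pics; python3 - <<'E'
from cell import sensors, viewer, workorder, r
import cv2,numpy as np
for n in("top","side"):
    c=viewer.read_camera(n); cv2.imwrite(f"pics/{n}0.png",c["color"]); print(n,c["mtx"].tolist(),c["k1"],c["R"].round(4).tolist(),np.round(c["t"],4).tolist(),c["z_map"].max())
print(sensors.get_state(), r.finger_overhang)
E
```

```text
pics
top [[488.87597462564116, 0.0, 322.33798291315713], [0.0, 488.87597462564116, 201.51492290685087], [0.0, 0.0, 1.0]] -0.11163412451955022 [[-0.181, -0.9835, -0.0004], [-0.8087, 0.1491, -0.5691], [0.5597, -0.1027, -0.8223]] [0.0282, 0.5093, 1.7037] 3.9997423
side [[463.049477439815, 0.0, 321.9943746786481], [0.0, 463.049477439815, 195.19193806355395], [0.0, 0.0, 1.0]] -0.03155806486857169 [[0.6541, -0.7561, 0.0207], [-0.2941, -0.2795, -0.914], [0.6969, 0.5918, -0.4052]] [-0.4261, 0.242, 1.2502] 3.9986553
{'t': 0.1, 'q': array([-73.25722805,  19.06849521,  -3.70782391,  83.70057136,
         1.23537826,  77.34045913,  -5.07098769]), 'qd': array([ 0.03493818, -0.06176939,  0.02337053, -0.11535136,  0.00945931,
        0.03594488,  0.11770435]), 'joint_torque': array([ 1.68784496e-03, -6.26738548e+01,  4.93472291e-02, -3.92434859e+01,
        1.64129067e-02,  6.90919798e-03, -7.03177463e-06]), 'tool_pos': array([0.19341245, 0.59399802, 0.23859913]), 'tcp_rot': array([[-9.50858836e-01,  3.09624514e-01, -3.67323496e-04],
       [ 3.09624732e-01,  9.50858126e-01, -1.16189392e-03],
       [-1.04783090e-05, -1.21852954e-03, -9.99999258e-01]]), 'force': array([ 0.79794324, -0.15097339, -0.97768368]), 'ft_torque': array([ 0.01970945,  0.00625794, -0.00456135]), 'grasp_force': 0.0, 'finger_gap': 0.08579352470897274} 0.008
```

View pics/top0.png

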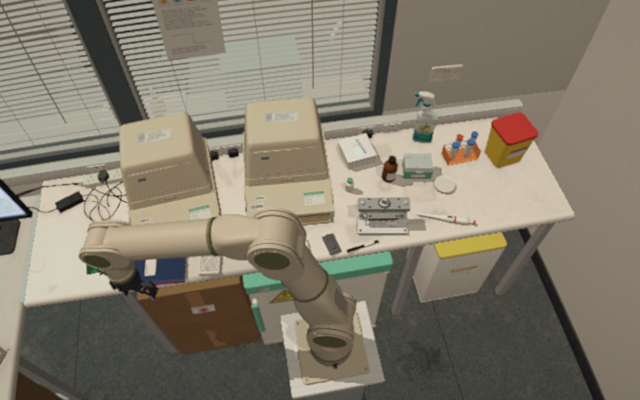

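View pics/side0.png

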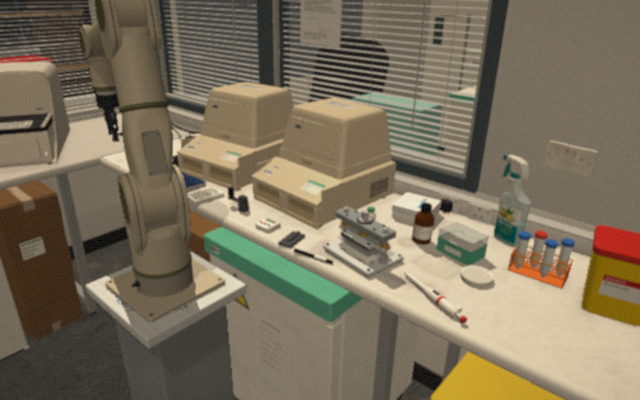

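The top view shows the press at about (385,213), with the arm hiding the crank. The side view shows the press at (363,240), with dark shapes near (240,203) that are probably the crank. I'll zoom in.

```bash
cat > h.py <<'E'
from cell import sensors, viewer, workorder, r
import cv2,numpy as np
def und(c,px):
    px=np.atleast_2d(np.array(px,float)); K=c["mtx"]
    d=np.array([c["k1"],0,0,0,0])
    # forward model is slopes*(1+k1 r^2): OpenCV's own
    return cv2.undistortPoints(px[:,None],np.array(K),d)[:,0]
def ray(c,px):
    s=und(c,px); R=np.array(c["R"]);t=np.array(c["t"])
    return -R.T@t, np.c_[s,np.ones(len(s))]@R
def plane(c,px,z):
    o,d=ray(c,px); return o+d*((z-o[2])/d[:,2])[:,None]
def proj(c,X):
    return cv2.projectPoints(np.atleast_2d(np.array(X,float)),cv2.Rodrigues(np.array(c["R"]))[0],np.array(c["t"],float),np.array(c["mtx"]),np.array([c["k1"],0,0,0,0.]))[0][:,0]
def cloud(c):
    v,u=np.mgrid[0:400,0:640]; px=np.c_[u.ravel(),v.ravel()]
    s=und(c,px); Z=c["z_map"].ravel()
    P=(np.c_[s*Z[:,None],Z]-np.array(c["t"]))@np.array(c["R"]); P[Z==0]=np.nan
    return P.reshape(400,640,3)
def crop(c,x0,y0,x1,y1,k,name):
    cv2.imwrite("pics/"+name,cv2.resize(c["color"][y0:y1,x0:x1],None,fx=k,fy=k,interpolation=cv2.INTER_CUBIC))
E
python3 - <<'E'
from h import *
c=viewer.read_camera("side"); crop(c,180,160,440,290,3,"s1.png")
P=cloud(c)
for p in[(243,203),(231,193),(268,225),(290,240),(203,195),(367,212)]: print(p,P[p[1],p[0]].round(3),plane(c,[p],0)[0].round(3))
t=viewer.read_camera("top");P=cloud(t)
for p in[(384,204),(332,243),(362,246)]: print(p,P[p[1],p[0]].round(3),plane(t,[p],.15)[0].round(3))
E
```

```text
(243, 203) [0.443 0.196 0.032] [0.486 0.249 0.   ]
(231, 193) [0.437 0.254 0.055] [0.515 0.355 0.   ]
(268, 225) [0.404 0.024 0.019] [0.429 0.051 0.   ]
(290, 240) [ 0.39  -0.092  0.013] [ 0.406 -0.077  0.   ]
(203, 195) [0.406 0.385 0.017] [0.428 0.418 0.   ]
(367, 212) [ 0.485 -0.313  0.151] [ 0.744 -0.137  0.   ]
(384, 204) [ 0.471 -0.301  0.13 ] [ 0.458 -0.296  0.15 ]
(332, 243) [ 0.398 -0.083  0.021] [ 0.326 -0.067  0.15 ]
(362, 246) [ 0.373 -0.2    0.003] [ 0.294 -0.171  0.15 ]
```

View pics/s1.png

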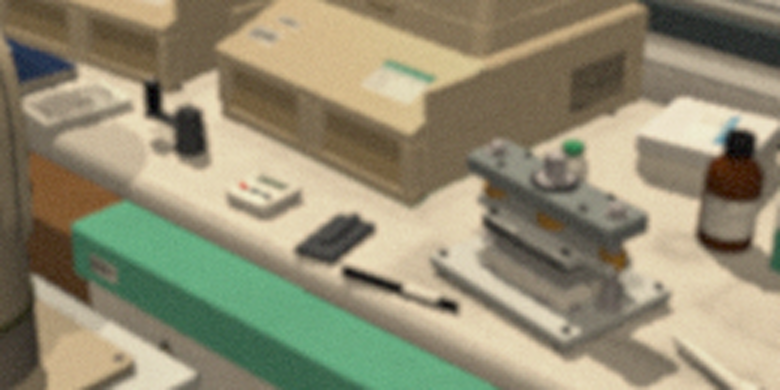

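The crop shows the crank with its hub at about (243,203), image px, and the knob at about (231,192). The timer, paddle, marker and press are visible, with the spindle at about (366,213). Next I'll measure the crank and the press.

```bash
python3 - <<'E'
from h import *
c=viewer.read_camera("side"); P=cloud(c); g=c["color"].max(2)
x0,y0=222,182
sub=P[y0:218,x0:256]; gs=g[y0:218,x0:256]
m=(gs<75)&(sub[...,0]>.38)&(sub[...,0]<.52)&(sub[...,1]>.13)&(sub[...,1]<.31)&(sub[...,2]>.008)
n,l,st,ce=cv2.connectedComponentsWithStats(m.astype(np.uint8))
for i in range(1,n):
    if st[i,4]<6: continue
    q=sub[l==i]; print("side comp",st[i],(ce[i]+[x0,y0]).round(1),np.percentile(q,[5,50,95],axis=0).round(3).tolist())
print("gray"); 
for row in gs[2:34]: print(' '.join('%3d'%v for v in row))
# press
for n,w in(("side",(320,190,420,290)),("top",(340,180,430,250))):
    c=viewer.read_camera(n); P=cloud(c)
    a=P[w[1]:w[3],w[0]:w[2]].reshape(-1,3)
    br=a[(a[:,2]>.112)&(a[:,2]<.126)&(abs(a[:,0]-.46)<.12)&(abs(a[:,1]+.3)<.15)]
    rect=cv2.minAreaRect(br[:,:2].astype(np.float32)*1000); print(n,"bridge",len(br),rect, br.mean(0).round(3))
    sp=a[(a[:,2]>.138)&(a[:,2]<.165)&(abs(a[:,0]-.46)<.06)&(abs(a[:,1]+.3)<.06)]; print("spindle",len(sp),np.percentile(sp,[5,50,95],axis=0).round(3).tolist())
E
```

```text
side comp [ 7  5  7 13 48] [231.  193.2] [[0.434, 0.247, 0.032], [0.439, 0.258, 0.052], [0.446, 0.266, 0.072]]
side comp [ 15  15  11  14 111] [242.5 203.5] [[0.428, 0.181, 0.011], [0.438, 0.191, 0.033], [0.45, 0.213, 0.054]]
gray
130 131 135 140 142 145 142 138 130 124 117 121 125 122 115 114 109 111 111 113 108 112 111 119 129 148 164 174 189 198 177 136 125 122
133 130 130 137 139 142 143 147 145 125 113 122 124 125 114 123 116 119 110 112 106 112 130 152 170 192 202 210 215 217 177 144 118 124
170 160 141 129 132 122 123 127 121 105 105 113 125 126 119 118 118 118 122 118 132 149 175 190 208 215 222 224 221 216 178 138 123 123
207 200 181 170 151 122  86  77  84  77  67 100 119 131 124 117 106 109 127 154 174 192 204 215 218 222 220 217 217 209 183 139 122 116
226 221 216 208 188 145  82  42  44  45  46  83 115 126 118 113 109 107 140 184 207 219 223 222 220 218 218 216 221 214 185 146 123 114
225 225 222 223 214 171  96  38  13  15  38  76 117 125 120 117 112 113 149 189 215 222 220 220 218 222 221 224 225 225 190 144 118 120
226 222 222 224 218 174 105  28   5  15  37  78 118 1
[... 3229 characters left out ...]
2 199 217 227 228 231 226 227 226 230 228 229 229 215 202 188 178 156 151 142 135 136 141 163 200 227 231 229 227 226
201 202 201 197 203 207 219 226 230 229 230 226 227 230 227 229 228 227 228 224 211 198 172 160 151 157 169 191 217 229 225 229 231 228
side bridge 650 ((483.1075744628906, -305.127197265625), (208.23568725585938, 63.35145568847656), 80.62583923339844) [ 0.474 -0.316  0.12 ]
spindle 41 [[0.473, -0.315, 0.139], [0.479, -0.308, 0.147], [0.488, -0.296, 0.152]]
top bridge 505 ((479.8250732421875, -304.7769470214844), (205.31597900390625, 61.31465148925781), 79.73336791992188) [ 0.479 -0.303  0.119]
spindle 23 [[0.474, -0.314, 0.14], [0.482, -0.304, 0.147], [0.489, -0.295, 0.154]]
```

```bash
python3 - <<'E'
from h import *
c=viewer.read_camera("side")
print("cam",ray(c,[(1,1)])[0].round(3))
h=plane(c,[(242.8,202)],.027)[0]; k=plane(c,[(230.8,192.7)],.055)[0]
print(h.round(4),k.round(4),np.linalg.norm((k-h)[:2]),np.degrees(np.arctan2(*(k-h)[1::-1])))
print(proj(c,[[h[0],h[1],.056],[h[0],h[1],0],[k[0],k[1],.074],[k[0],k[1],.036]]).round(1))
print(proj(viewer.read_camera("top"),[[h[0],h[1],.056],k]))
E
```

```text
cam [-0.521 -0.994  0.737]
[0.4544 0.2108 0.027 ] [0.4385 0.2569 0.055 ] 0.048762512004379 108.97781849886206
[[242.4 194.7]
 [243.2 208.7]
 [230.5 187.9]
 [231.1 197.5]]
[[254.91807606 237.98840048]
 [243.50715541 243.45736181]]
```

```bash
cat >> h.py <<'E'
def ry(a): a=np.radians(a); y=np.array([np.cos(a),np.sin(a),0]); z=np.array([0,0,-1.]); return np.c_[np.cross(y,z),y,z]
def plan(wps,jaw,start=None):
    """wps: (pos, yaw of tool y deg, rows). prints rows in tool axes (axes at start of row), from measured pose"""
    from scipy.spatial.transform import Rotation as Ro
    if start is None:
        s=sensors.get_state(); p=np.array(s["tool_pos"]); R=np.array(s["tcp_rot"])
    else: p,R=np.array(start[0],float),ry(start[1])
    for pos,yaw,n in wps:
        pos=np.array(pos,float); rv=Ro.from_matrix(R.T@ry(yaw)).as_rotvec()/n; d=(pos-p)/n
        for i in range(n):
            print([*(float(v) for v in (rv.round(3)+0)),*(float(v) for v in ((R.T@d).round(4)+0)),jaw],end=",\n"); R=R@Ro.from_rotvec(rv).as_matrix()
        p=pos;R=ry(yaw); print()
E
python3 -c "
from h import *
plan([((.33,.33,.25),38,7),((.42,0.03,.25),4,8)],0)"
```

```text
[0.0, 0.0, 0.085, -0.0302, -0.0299, -0.0015, 0],
[0.0, 0.0, 0.085, -0.0326, -0.0272, -0.0015, 0],
[0.0, 0.0, 0.085, -0.0348, -0.0243, -0.0015, 0],
[0.0, 0.0, 0.085, -0.0368, -0.0213, -0.0015, 0],
[0.0, 0.0, 0.085, -0.0384, -0.0181, -0.0015, 0],
[0.0, 0.0, 0.085, -0.0398, -0.0148, -0.0015, 0],
[0.0, 0.0, 0.085, -0.0409, -0.0114, -0.0015, 0],

[0.0, 0.0, 0.074, -0.0365, -0.0142, 0.0, 0],
[0.0, 0.0, 0.074, -0.0374, -0.0115, 0.0, 0],
[0.0, 0.0, 0.074, -0.0382, -0.0087, 0.0, 0],
[0.0, 0.0, 0.074, -0.0387, -0.0058, 0.0, 0],
[0.0, 0.0, 0.074, -0.039, -0.0029, 0.0, 0],
[0.0, 0.0, 0.074, -0.0392, 0.0, 0.0, 0],
[0.0, 0.0, 0.074, -0.039, 0.0029, 0.0, 0],
[0.0, 0.0, 0.074, -0.0387, 0.0058, 0.0, 0],
```

>>> servo_tool(motion=[[0,0,0.085,-0.03,-0.03,-0.0015,0],[0,0,0.085,-0.033,-0.027,-0.0015,0],[0,0,0.085,-0.035,-0.024,-0.0015,0],[0,0,0.085,-0.037,-0.021,-0.0015,0],[0,0,0.085,-0.038,-0.018,-0.0015,0],[0,0,0.085,-0.04,-0.015,-0.0015,0],[0,0,0.085,-0.041,-0.011,-0.0015,0]])

```text
t: 1.15
tool_pos: [0.3311, 0.3289, 0.2501]
tcp_rot: [[-0.611, 0.791, 0.0], [0.791, 0.611, 0.001], [0.0, 0.001, -1.0]]
force: [0.9, 0.7, -0.5]
finger_gap: 0.0854
grasp_force: 0.0
```

>>> servo_tool(motion=[[0,0,0.074,-0.0365,-0.014,0,0],[0,0,0.074,-0.037,-0.0115,0,0],[0,0,0.074,-0.038,-0.009,0,0],[0,0,0.074,-0.039,-0.006,0,0],[0,0,0.074,-0.039,-0.003,0,0],[0,0,0.074,-0.039,0,0,0],[0,0,0.074,-0.039,0.003,0,0],[0,0,0.074,-0.039,0.006,0,0]])

```text
t: 1.95
tool_pos: [0.4201, 0.0289, 0.2501]
tcp_rot: [[-0.066, 0.998, 0.001], [0.998, 0.066, 0.001], [0.001, 0.001, -1.0]]
force: [1.4, 0.6, 0.4]
finger_gap: 0.0856
grasp_force: 0.0
```

```bash
python3 - <<'E'
from h import *
t=viewer.read_camera("top"); crop(t,220,180,420,270,4,"t1.png")
s=sensors.get_state(); print(s["t"],s["tool_pos"],s["tcp_rot"],s["q"])
P=cloud(t); g=t["color"].max(2)
m=(P[...,0]>.39)&(P[...,0]<.51)&(P[...,1]>.15)&(P[...,1]<.31)&(P[...,2]>.012)&(P[...,2]<.09)&(g<110)
n,l,st,ce=cv2.connectedComponentsWithStats(m.astype(np.uint8))
for i in range(1,n):
    if st[i,4]<5: continue
    q=P[l==i]; print(st[i],ce[i],np.percentile(q,[5,50,95],axis=0).round(3).tolist())
    for lo,hi in((.04,.062),(.062,.085),(.02,.045)):
        w=q[(q[:,2]>lo)&(q[:,2]<hi)]; print(lo,len(w),w.mean(0).round(3) if len(w) else 0)
print(g[222:256,226:270])if 0 else None
E
```

```text
2.0 [0.42153389 0.0228027  0.25028635] [[-5.46569786e-02  9.98503762e-01  1.68873545e-03]
 [ 9.98505061e-01  5.46577526e-02 -4.15574481e-04]
 [-5.07255168e-04  1.66349685e-03 -9.99998488e-01]] [-40.242027   -10.32866458  27.84355851 112.43341033   4.98261825
  76.68030063 -10.79320305]
[238 238  26  12 159] [252.05660377 244.01257862] [[0.426, 0.189, 0.021], [0.437, 0.216, 0.04], [0.449, 0.272, 0.072]]
0.04 60 [0.438 0.221 0.051]
0.062 19 [0.437 0.26  0.071]
0.02 87 [0.437 0.222 0.033]
```

View pics/t1.png

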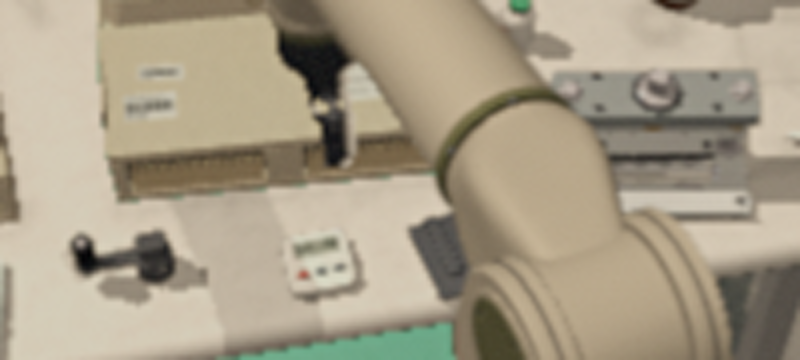

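The crop shows the crank in clear view: knob top at about (240,241) and block at about (258,241), image px. The spindle square is at about (384,202). I'll enlarge both.

```bash
python3 - <<'E'
from h import *
t=viewer.read_camera("top")
a=t["color"][228:258,230:276]; b=t["color"][187:217,362:408]
im=np.vstack([cv2.resize(v,None,fx=10,fy=10,interpolation=cv2.INTER_CUBIC) for v in(a,b)])
im=cv2.resize(im,(460,600)) if 0 else im
cv2.imwrite("pics/z1.png",im)
print(plane(t,[(240.5,240.5)],.074).round(4),plane(t,[(258,240.5)],.056).round(4),plane(t,[(384.3,202)],.15).round(4))
E
```

```text
[[0.4423 0.2656 0.074 ]] [[0.4411 0.2002 0.056 ]] [[ 0.4669 -0.2991  0.15  ]]
```

View pics/z1.png

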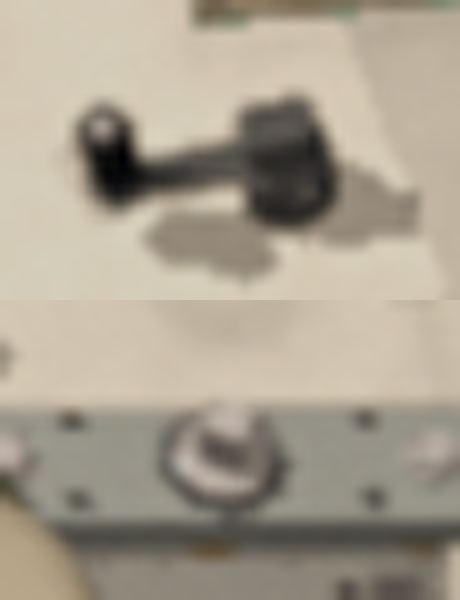

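The zoom shows the knob top at (105,128), the block and hub centred on column 285, and the hub's front bottom edge at row 228. The spindle's shoulder ellipse is centred at about (222,455), with the square above it. I'll cross-check these by projection.

```bash
python3 - <<'E'
from h import *
t=viewer.read_camera("top"); s=viewer.read_camera("side")
Z=lambda x,y:(230+x/10-.5,228+y/10-.5)
print("knob",plane(t,[Z(105,126)],.074).round(4))
z=lambda P:((proj(t,P)-[230,228]+.5)*10).round(0).tolist()
for hx,hy in((.441,.200),(.444,.200),(.448,.202)):
    print(hx,hy,"block top back",z([[hx+.011,hy,.056]]),"block top front",z([[hx-.011,hy,.056]]),"hub bottom front",z([[hx-.02,hy,0]]),"arm at 40",z([[hx,hy+.045,.034]]),"side top/bot",proj(s,[[hx,hy,.056],[hx,hy,0]]).round(1).tolist())
print("shoulder",plane(t,[(362+222/10-.5,187+15.5-.5)],.126).round(4), "sq top",plane(t,[(362+23.0-.5,187+11.5-.5)],.150).round(4))
# shoulder in side view, refine gray
c=s["color"]; cv2.imwrite("pics/z2.png",cv2.resize(c[196:232,340:400],None,fx=12,fy=12,interpolation=cv2.INTER_CUBIC))
for X in((.481,-.305),(.473,-.303)): print(proj(s,[[*X,.126],[*X,.15]]).round(1).tolist(),proj(t,[[*X,.126],[*X,.15]]).round(1).tolist())
E
```

```text
knob [[0.4444 0.2673 0.074 ]]
0.441 0.2 block top back [[283.0, 106.0]] block top front [[289.0, 154.0]] hub bottom front [[307.0, 245.0]] arm at 40 [[177.0, 176.0]] side top/bot [[241.5, 196.6], [242.3, 210.8]]
0.444 0.2 block top back [[282.0, 99.0]] block top front [[288.0, 148.0]] hub bottom front [[306.0, 238.0]] arm at 40 [[176.0, 170.0]] side top/bot [[242.1, 196.4], [242.9, 210.5]]
0.448 0.202 block top back [[275.0, 91.0]] block top front [[282.0, 140.0]] hub bottom front [[300.0, 230.0]] arm at 40 [[170.0, 162.0]] side top/bot [[242.6, 195.9], [243.4, 210.0]]
shoulder [[ 0.4829 -0.3034  0.126 ]] sq top [[ 0.4849 -0.3045  0.15  ]]
[[363.6, 219.3], [364.1, 211.9]] [[384.2, 202.3], [384.9, 198.8]]
[[361.4, 220.0], [361.9, 212.6]] [[384.2, 204.1], [384.9, 200.6]]
```

View pics/z2.png

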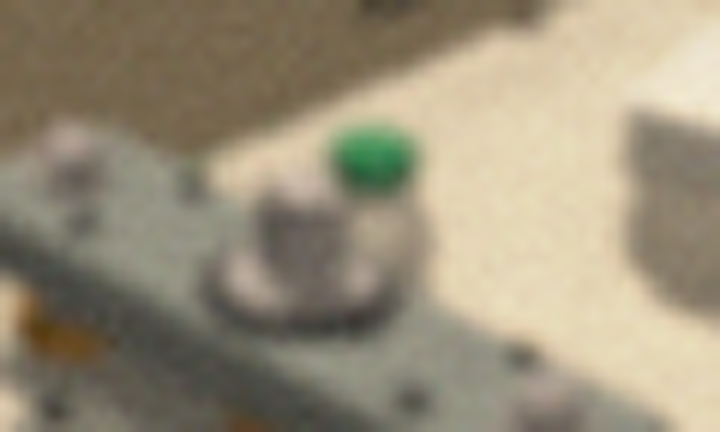

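The side zoom shows the spindle shoulder centred at about (300,275) zoomed, with the square end about 83 px wide. Before descending I'll check the clearance to the cycler and take a sharper, averaged look at the square.

```bash
python3 - <<'E'
from h import *
ims=[]
for n,(u,v) in(("top",(384,200)),("side",(364,215))):
    f=[viewer.read_camera(n) for _ in range(5)]
    a=np.mean([x["color"].astype(float) for x in f],0)[v-11:v+11,u-14:u+14]
    a=cv2.resize(a,None,fx=14,fy=14,interpolation=cv2.INTER_CUBIC); a=np.clip((a-60)*1.5,0,255); ims.append(a)
    P=cloud(f[0]); w=(P[...,2]>.02)&(P[...,2]<.3)&(P[...,1]>.13)&(P[...,1]<.28)&(P[...,0]>.48)&(P[...,0]<.7)
    q=P[w]; print(n,len(q),[(round(lo,2),np.percentile(q[(q[:,2]>lo)&(q[:,2]<lo+.04),0],[3,50]).round(3).tolist() if ((q[:,2]>lo)&(q[:,2]<lo+.04)).sum()>5 else 0) for lo in np.arange(.02,.3,.04)])
cv2.imwrite("pics/z3.png",np.hstack(ims))
plan([((.435,.13,.2),3,3),((.445,.203,.15),3,3),((.448,.203,.07),3,3)],.35)
E
```

```text
top 1785 [(np.float64(0.02), [0.511, 0.519]), (np.float64(0.06), [0.51, 0.516]), (np.float64(0.1), [0.513, 0.55]), (np.float64(0.14), [0.574, 0.62]), (np.float64(0.18), [0.626, 0.639]), (np.float64(0.22), [0.639, 0.648]), (np.float64(0.26), [0.647, 0.657])]
side 1396 [(np.float64(0.02), [0.514, 0.521]), (np.float64(0.06), [0.513, 0.521]), (np.float64(0.1), [0.514, 0.553]), (np.float64(0.14), [0.554, 0.621]), (np.float64(0.18), [0.63, 0.639]), (np.float64(0.22), [0.64, 0.648]), (np.float64(0.26), [0.649, 0.658])]
[0.0, 0.0, 0.006, 0.0326, 0.0073, 0.0166, 0.35],
[0.0, 0.0, 0.006, 0.0327, 0.0071, 0.0166, 0.35],
[0.0, 0.0, 0.006, 0.0327, 0.0069, 0.0166, 0.35],

[0.0, 0.0, 0.0, 0.0241, 0.0046, 0.0167, 0.35],
[0.0, 0.0, 0.0, 0.0241, 0.0046, 0.0167, 0.35],
[0.0, 0.0, 0.0, 0.0241, 0.0046, 0.0167, 0.35],

[0.0, 0.0, 0.0, -0.0001, 0.001, 0.0267, 0.35],
[0.0, 0.0, 0.0, -0.0001, 0.001, 0.0267, 0.35],
[0.0, 0.0, 0.0, -0.0001, 0.001, 0.0267, 0.35],
[ WARN:0@10.090] global loadsave.cpp:1063 imwrite_ Unsupported depth image for selected encoder is fallbacked to CV_8U.
```

View pics/z3.png

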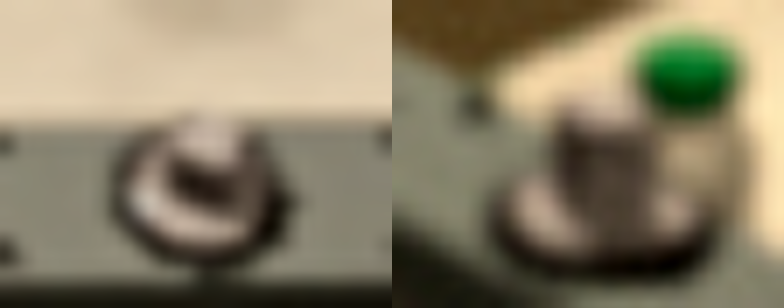

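The averaged zoom shows the square's near face almost flat-on to the side camera, so its yaw is about 40° (mod 90); the rest I'll find by feel. The cycler front is at x ≈ 0.51, so I'll approach with the jaws half open.

>>> servo_tool(motion=[[0,0,0.006,0.0325,0.007,0.0165,0.35],[0,0,0.006,0.0325,0.007,0.0165,0.35],[0,0,0.006,0.0325,0.007,0.0165,0.35],[0,0,0,0.024,0.0045,0.0165,0.35],[0,0,0,0.024,0.0045,0.0165,0.35],[0,0,0,0.024,0.0045,0.0165,0.35],[0,0,0,0,0.001,0.025,0.35],[0,0,0,0,0,0,0.35]])

```text
t: 3.45
tool_pos: [0.4438, 0.2015, 0.123]
tcp_rot: [[-0.052, 0.999, -0.004], [0.999, 0.052, -0.003], [-0.003, -0.004, -1.0]]
force: [-0.3, 0.1, 0.3]
finger_gap: 0.0551
grasp_force: 0.0
```

```bash
python3 - <<'E'
from h import *
s=sensors.get_state(); print(s["t"],s["tool_pos"],s["tcp_rot"].round(3).tolist(),s["force"],s["finger_gap"])
a=viewer.read_camera("side")["color"][165:225,205:270]
b=viewer.read_camera("top")["color"][205:265,225:290]
cv2.imwrite("pics/z4.png",np.hstack([cv2.resize(v,None,fx=6,fy=6,interpolation=cv2.INTER_CUBIC) for v in (a,b)]))
plan([((.448,.203,.046),3,3)],.35)
E
```

```text
3.45 [0.44384003 0.20147647 0.12303362] [[-0.052, 0.999, -0.004], [0.999, 0.052, -0.003], [-0.003, -0.004, -1.0]] [-0.32165011  0.08895473  0.28576665] 0.05507132616953687
[0.0, 0.0, -0.001, 0.0005, 0.0009, 0.0267, 0.35],
[0.0, 0.0, -0.001, 0.0005, 0.0009, 0.0267, 0.35],
[0.0, 0.0, -0.001, 0.0005, 0.0009, 0.0267, 0.35],
```

View pics/z4.png

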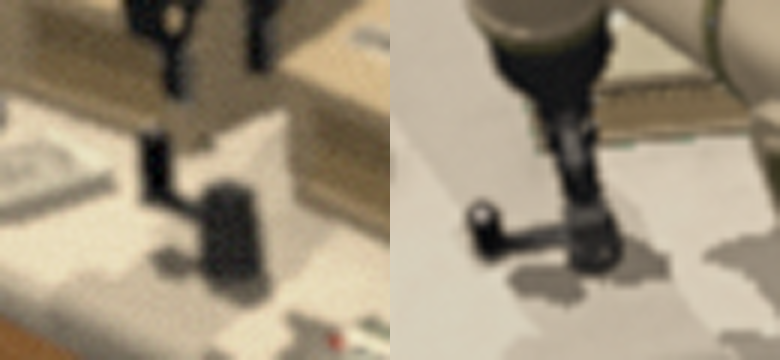

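The picture shows the fingers straddling the block in both views (side: tips at columns 178 and 262, block at 228). I'll descend and grip.

>>> servo_tool(motion=[[0,0,0,0.0005,0.001,0.0265,0.35],[0,0,0,0.0005,0.001,0.0265,0.35],[0,0,0,0.0005,0.001,0.024,0.35],[0,0,0,0,0,0,0.35],[0,0,0,0,0,0,0.8],[0,0,0,0,0,0,0.8],[0,0,0,0,0,0,0.8],[0,0,0,0,0,0,0.8]])

```text
t: 4.35
tool_pos: [0.4496, 0.2039, 0.0507]
tcp_rot: [[-0.051, 0.999, 0.002], [0.999, 0.051, 0.002], [0.002, 0.002, -1.0]]
force: [-1.4, -1.1, 8.2]
finger_gap: 0.0205
grasp_force: 58.8
```

```bash
python3 - <<'E'
from h import *
s=sensors.get_state(); print(s["t"],s["tool_pos"],s["tcp_rot"].round(3).tolist(),s["force"],s["finger_gap"],s["grasp_force"])
E
```

```text
4.35 [0.44955132 0.20391515 0.05073115] [[-0.051, 0.999, 0.002], [0.999, 0.051, 0.002], [0.002, 0.002, -1.0]] [-1.43267686 -1.10007281  8.15119925] 0.020520258217282386 58.79979869525414
```

>>> servo_tool(motion=[[0,0,0,0,0,-0.005,0.8],[0,0,0,0,0,-0.015,0.8],[0,0,0,0,0,-0.03,0.8],[0,0,0,0,0,-0.04,0.8],[0,0,0,0,0,-0.04,0.8],[0,0,0,0,0,-0.04,0.8],[0,0,0,0,0,-0.03,0.8],[0,0,0,0,0,-0.01,0.8]])

```text
t: 5.15
tool_pos: [0.4495, 0.2037, 0.2625]
tcp_rot: [[-0.051, 0.999, 0.004], [0.999, 0.051, 0.003], [0.003, 0.004, -1.0]]
force: [-0.0, -0.3, -4.5]
finger_gap: 0.0204
grasp_force: 59.3
```

```bash
python3 - <<'E'
from h import *
s=sensors.get_state(); print(s["t"],s["tool_pos"],s["force"],s["ft_torque"],s["finger_gap"],s["grasp_force"])
plan([((.462,-.05,.26),-25,8),((.483,-.304,.26),-50,8)],.8)
E
```

```text
5.15 [0.44945137 0.20374579 0.26249056] [-0.0284969  -0.32310111 -4.4952545 ] [-0.03027467 -0.06800591 -0.01948589] 0.02041061902878458 59.31202983367257
[0.0, -0.001, 0.061, -0.0318, 0.0, 0.0002, 0.8],
[0.0, -0.001, 0.061, -0.0317, 0.0019, 0.0002, 0.8],
[0.0, -0.001, 0.061, -0.0315, 0.0038, 0.0002, 0.8],
[0.0, -0.001, 0.061, -0.0312, 0.0057, 0.0003, 0.8],
[0.0, -0.001, 0.061, -0.0308, 0.0076, 0.0003, 0.8],
[0.0, -0.001, 0.061, -0.0303, 0.0095, 0.0003, 0.8],
[0.0, -0.001, 0.061, -0.0297, 0.0113, 0.0003, 0.8],
[0.0, -0.001, 0.061, -0.0289, 0.0131, 0.0003, 0.8],

[0.0, 0.0, 0.055, -0.0277, 0.0158, 0.0, 0.8],
[0.0, 0.0, 0.055, -0.0268, 0.0173, 0.0, 0.8],
[0.0, 0.0, 0.055, -0.0258, 0.0187, 0.0, 0.8],
[0.0, 0.0, 0.055, -0.0247, 0.0201, 0.0, 0.8],
[0.0, 0.0, 0.055, -0.0236, 0.0214, 0.0, 0.8],
[0.0, 0.0, 0.055, -0.0224, 0.0227, 0.0, 0.8],
[0.0, 0.0, 0.055, -0.0211, 0.0239, 0.0, 0.8],
[0.0, 0.0, 0.055, -0.0198, 0.025, 0.0, 0.8],
```

>>> servo_tool(motion=[[0,-0.001,0.061,-0.032,0,0,0.8],[0,-0.001,0.061,-0.032,0.002,0,0.8],[0,-0.001,0.061,-0.0315,0.004,0,0.8],[0,0,0.061,-0.031,0.0055,0,0.8],[0,0,0.061,-0.031,0.0075,0,0.8],[0,0,0.061,-0.03,0.0095,0,0.8],[0,0,0.061,-0.03,0.0115,0,0.8],[0,0,0.061,-0.029,0.013,0,0.8]])

```text
t: 5.95
tool_pos: [0.4597, -0.0539, 0.2581]
tcp_rot: [[0.429, 0.903, -0.002], [0.903, -0.429, -0.003], [-0.004, -0.001, -1.0]]
force: [0.8, -0.2, -3.6]
finger_gap: 0.0207
grasp_force: 59.3
```

>>> servo_tool(motion=[[0,0,0.055,-0.0275,0.016,0,0.8],[0,0,0.055,-0.027,0.0175,0,0.8],[0,0,0.055,-0.026,0.0185,0,0.8],[0,0,0.055,-0.0245,0.02,0,0.8],[0,0,0.055,-0.0235,0.0215,0,0.8],[0,0,0.055,-0.0225,0.0225,0,0.8],[0,0,0.055,-0.021,0.024,0,0.8],[0,0,0.055,-0.02,0.025,0,0.8]])

```text
t: 6.75
tool_pos: [0.4796, -0.3075, 0.259]
tcp_rot: [[0.772, 0.635, -0.002], [0.635, -0.772, -0.002], [-0.003, 0.001, -1.0]]
force: [-0.4, 0.3, -3.9]
finger_gap: 0.0205
grasp_force: 59.3
```

>>> servo_tool(motion=[[0,0,0,0,0,0.018,0.8],[0,0,0,0,0,0.018,0.8],[0,0,0,0,0,0,0.8],[0,0,0,0,0,0,0.8]])

```text
t: 7.15
tool_pos: [0.4803, -0.3059, 0.2238]
tcp_rot: [[0.77, 0.638, -0.002], [0.638, -0.77, -0.003], [-0.003, 0.001, -1.0]]
force: [0.6, 0.3, -2.7]
finger_gap: 0.0204
grasp_force: 59.6
```

```bash
python3 - <<'E'
from h import *
s=sensors.get_state(); print(s["t"],s["tool_pos"],s["tcp_rot"].round(3).tolist(),s["force"],s["ft_torque"],s["q"].round(0))
a=viewer.read_camera("side")["color"][175:235,330:395]
b=viewer.read_camera("top")["color"][160:220,350:415]
cv2.imwrite("pics/z5.png",np.hstack([cv2.resize(v,None,fx=6,fy=6,interpolation=cv2.INTER_CUBIC) for v in (a,b)]))
E
```

```text
7.15 [ 0.48028693 -0.30586442  0.22376639] [[0.77, 0.638, -0.002], [0.638, -0.77, -0.003], [-0.003, 0.001, -1.0]] [ 0.57712023  0.26169055 -2.68668005] [-0.05768136  0.01541837 -0.01827868] [-14.  16.  51.  96. -13.  74. -12.]
```

View pics/z5.png

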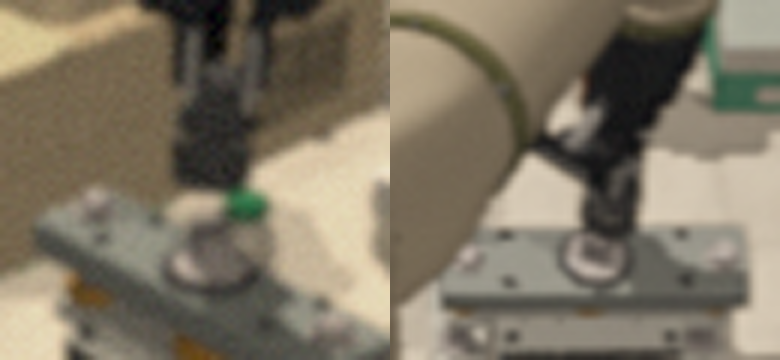

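The view shows the hub just above the spindle, roughly aligned (side: hub centred at about column 212, shoulder at about 212). I'll measure the residual from dark-edge profiles.

```bash
python3 - <<'E'
from h import *
hub=np.array([.480,-.306,.18])
def edges(a,row,c0,th):
    v=a[row]; L=c0
    while v[L]<th: L-=1
    Rr=c0
    while v[Rr]<th: Rr+=1
    f=lambda i,j:i+(th-v[i])/(v[j]-v[i])*(j-i)
    return f(L+1,L),f(Rr-1,Rr)
s=sensors.get_state(); print(s["tool_pos"])
for n in("side","top"):
    f=[viewer.read_camera(n) for _ in range(6)]; a=np.mean([x["color"].max(2).astype(float) for x in f],0); c=f[0]
    for z in (.176,.182,.19,.2):
        p=proj(c,[[*hub[:2],z]])[0]; r0=int(round(p[1])); 
        try: L,Rr=edges(a,r0,int(round(p[0])),95); print(n,z,"pred col",p[0].round(2),"meas",round((L+Rr)/2,2),"width",round(Rr-L,2))
        except Exception as e: print(n,z,p,e)
    p=proj(c,[[.483,-.304,.126]])[0]; u,v=int(p[0]),int(p[1])
    np.set_printoptions(linewidth=250); print("shoulder pred",p); print(a[v-6:v+9,u-11:u+14].astype(int))
E
```

```text
[ 0.48134243 -0.30569146  0.22479654]
side 0.176 pred col 364.69 meas 364.38 width 12.26
side 0.182 pred col 364.81 meas 364.46 width 13.4
side 0.19 pred col 364.98 meas 365.04 width 14.36
side 0.2 pred col 365.18 meas 366.49 width 14.63
shoulder pred [363.74829444 218.99299096]
[[144 139 127 114 115 130 146 152 151 136 116 106 103 101  91  84  87  99 102 105 104 112 143 176 193]
 [150 146 142 141 139 140 142 138 133 115  91  82  83  82  81  88  98 113 124 128 125 126 135 161 187]
 [147 149 149 147 149 147 141 135 121 102  86  87  94  94  98  99 108 122 134 136 133 127 131 151 177]
 [148 149 147 148 149 143 140 129 119 100  87  94 103 107 107 107 112 123 134 137 134 129 129 146 173]
 [146 148 147 148 145 139 133 130 128 111  94  96 106 110 110 108 111 117 122 130 132 128 130 147 175]
 [146 149 149 146 137 125 129 147 155 133 104 102 105 112 110 108 107 103 107 112 122 127 129 150 179]
 [146 148 149 144 130 114 130 165 177 156 123 106 108 110 111 107 108 103  98  96 105 116 130 156 180]
 [140 144 147 142 122 100 118 158 179 172 145 123 111 111 109 111 109 107  98  83  82  98 121 152 1
[... 1803 characters left out ...]
 136 105 142 186 183 159 130 112 102 111 123 113  82  78  96 100  99  99 104 111]
 [154 153 154 154 154 142 109 116 160 183 187 180 163 145 137 130 107  74  80  97 100  99  98  97  97]
 [155 154 154 153 154 152 136 107 108 144 175 183 181 176 166 137  90  72  88  99  99  99  98  99  99]
 [155 155 155 155 156 156 153 135 103  96 115 125 130 127 115 100  89  95  98 100 100  99  99 100  98]
 [153 157 155 156 156 157 158 154 137 109  99  96  91  87  86  94 117 129 109 101 101 100 100 100 100]
 [146 147 146 147 146 146 146 147 144 139 135 123  95  93 106 119 134 132 107  98  98  98  99  99 100]
 [106 105 106 105 105 103 103 103 105 105 105  99  86  85  90  94  99  96  86  84  85  86  85  85  84]]
```

>>> servo_tool(motion=[[0,0,0.085,0.0025,0.0012,0,0.8],[0,0,0.085,0.0025,0.0012,0,0.8],[0,0,0,0,0,0.01,0.8],[0,0,0,0,0,0.01,0.8],[0,0,0,0,0,0,0.8],[0,0,0,0,0,0.003,0.8],[0,0,0,0,0,0.003,0.8],[0,0,0,0,0,0,0.8]])

```text
t: 8.65
tool_pos: [0.487, -0.3045, 0.1981]
tcp_rot: [[0.866, 0.5, 0.0], [0.5, -0.866, -0.003], [-0.002, 0.003, -1.0]]
force: [0.7, -1.5, -3.5]
finger_gap: 0.0206
grasp_force: 59.8
```

>>> servo_tool(motion=[[0,0,0,0,0,0.0015,0.8],[0,0,0,0,0,0.0015,0.8],[0,0,0,0,0,0,0.8]])

```text
t: 8.95
tool_pos: [0.4875, -0.3049, 0.1969]
tcp_rot: [[0.866, 0.5, 0.002], [0.5, -0.866, -0.004], [0.0, 0.004, -1.0]]
force: [-2.5, 2.0, 12.6]
finger_gap: 0.0209
grasp_force: 61.9
```

>>> servo_tool(motion=[[0,0,0,-0.0005,-0.001,0,0.8],[0,0,0,0,0,0,0.8]])

```text
t: 9.15
tool_pos: [0.4871, -0.3046, 0.197]
tcp_rot: [[0.866, 0.5, 0.004], [0.5, -0.866, -0.005], [0.001, 0.006, -1.0]]
force: [0.1, -0.3, 9.6]
finger_gap: 0.0203
grasp_force: 61.3
```

```bash
python3 - <<'E'
from h import *
s=sensors.get_state(); print(s["tool_pos"],s["force"].round(1),s["ft_torque"].round(3))
E
```

```text
[ 0.48712807 -0.3046076   0.19704314] [ 0.1 -0.3  9.6] [-0.286  0.213  0.034]
```

>>> servo_tool(motion=[[0,0,0.05,0,0,0,0.8],[0,0,0.05,0,0,0,0.8],[0,0,0,0,0,0,0.8]])

```text
t: 9.45
tool_pos: [0.487, -0.3048, 0.1971]
tcp_rot: [[0.912, 0.409, 0.003], [0.409, -0.912, -0.005], [0.001, 0.006, -1.0]]
force: [-1.5, -1.3, 10.7]
finger_gap: 0.0206
grasp_force: 61.5
```

```bash
python3 - <<'E'
from h import *
s=sensors.get_state(); print(s["tool_pos"],s["force"].round(1),s["ft_torque"].round(3))
E
```

```text
[ 0.48697255 -0.30483233  0.19706186] [-1.5 -1.3 10.7] [-0.348  0.459  0.034]
```

>>> servo_tool(motion=[[0,0,-0.05,-0.001,-0.0002,0,0.8],[0,0,-0.05,-0.001,-0.0002,0,0.8],[0,0,0,0,0,0,0.8]])

```text
t: 9.75
tool_pos: [0.486, -0.3049, 0.1971]
tcp_rot: [[0.865, 0.502, 0.005], [0.502, -0.865, -0.005], [0.002, 0.007, -1.0]]
force: [3.0, -0.7, 5.9]
finger_gap: 0.0205
grasp_force: 60.8
```

```bash
python3 - <<'E'
from h import *
s=sensors.get_state(); print(s["tool_pos"],s["force"].round(1),s["ft_torque"].round(3))
E
```

```text
[ 0.48595709 -0.30486736  0.19705929] [ 3.  -0.7  5.9] [-0.379 -0.764  0.075]
```

>>> servo_tool(motion=[[0,0,-0.05,0,0,0,0.8],[0,0,-0.05,0,0,0,0.8],[0,0,0,0,0,0,0.8]])

```text
t: 10.05
tool_pos: [0.4859, -0.3047, 0.1968]
tcp_rot: [[0.811, 0.585, 0.005], [0.585, -0.811, -0.005], [0.001, 0.006, -1.0]]
force: [4.0, -1.8, 6.0]
finger_gap: 0.0203
grasp_force: 60.8
```

```bash
python3 - <<'E'
from h import *
s=sensors.get_state(); print(s["tool_pos"],s["force"].round(1),s["ft_torque"].round(3))
E
```

```text
[ 0.48589281 -0.30473014  0.19679825] [ 4.  -1.8  6. ] [-0.425 -1.025  0.007]
```

>>> servo_tool(motion=[[0,0,0,0.0004,0.0008,0,0.8],[0,0,-0.04,0,0,0,0.8],[0,0,0,0,0,0,0.8]])

```text
t: 10.35
tool_pos: [0.4863, -0.3048, 0.1966]
tcp_rot: [[0.787, 0.617, 0.003], [0.617, -0.787, -0.004], [0.0, 0.005, -1.0]]
force: [2.0, -0.6, 6.5]
finger_gap: 0.0203
grasp_force: 61.0
```

```bash
python3 - <<'E'
from h import *
s=sensors.get_state(); print(s["tool_pos"],s["force"].round(1),s["ft_torque"].round(3))
E
```

```text
[ 0.48628526 -0.30484861  0.19657983] [ 2.  -0.6  6.5] [-0.055 -0.545  0.031]
```

>>> servo_tool(motion=[[0,0,-0.05,0,0,0,0.8],[0,0,-0.05,0,0,0,0.8],[0,0,0,0,0,0,0.8]])

```text
t: 10.65
tool_pos: [0.486, -0.3047, 0.1961]
tcp_rot: [[0.722, 0.692, 0.003], [0.692, -0.722, -0.004], [-0.001, 0.005, -1.0]]
force: [3.9, -0.8, 4.6]
finger_gap: 0.0201
grasp_force: 60.7
```

```bash
python3 - <<'E'
from h import *
s=sensors.get_state(); print(s["tool_pos"],s["force"].round(1),s["ft_torque"].round(3))
E
```

```text
[ 0.48604414 -0.30466997  0.19609872] [ 3.9 -0.8  4.6] [-0.162 -0.901 -0.016]
```

>>> servo_tool(motion=[[0,0,-0.05,0.0004,0.0006,0,0.8],[0,0,-0.05,0,0,0.0005,0.8],[0,0,0,0,0,0,0.8]])

```text
t: 10.95
tool_pos: [0.486, -0.3044, 0.1945]
tcp_rot: [[0.65, 0.76, 0.001], [0.76, -0.65, -0.003], [-0.002, 0.002, -1.0]]
force: [4.0, 0.3, -2.6]
finger_gap: 0.0207
grasp_force: 59.8
```

```bash
python3 - <<'E'
from h import *
s=sensors.get_state(); print(s["tool_pos"],s["force"].round(1),s["ft_torque"].round(3))
E
```

```text
[ 0.48601412 -0.30442091  0.19452647] [ 4.   0.3 -2.6] [-0.199 -1.031  0.011]
```

>>> servo_tool(motion=[[0,0,-0.05,0.0002,0.0002,0.0005,0.8],[0,0,-0.05,0,0,0.0005,0.8],[0,0,0,0,0,0,0.8]])

```text
t: 11.25
tool_pos: [0.4856, -0.3044, 0.1932]
tcp_rot: [[0.572, 0.82, -0.001], [0.82, -0.572, -0.003], [-0.003, 0.001, -1.0]]
force: [2.4, 0.2, -3.9]
finger_gap: 0.0203
grasp_force: 59.6
```

```bash
python3 - <<'E'
from h import *
s=sensors.get_state(); print(s["tool_pos"],s["force"].round(1),s["ft_torque"].round(3))
E
```

```text
[ 0.48564755 -0.30440866  0.19319245] [ 2.4  0.2 -3.9] [-0.177 -0.605  0.023]
```

>>> servo_tool(motion=[[0,0,0,0.0004,0.0006,0.001,0.8],[0,0,0,0,0,0.001,0.8],[0,0,0,0,0,0.001,0.8],[0,0,0,0,0,0,0.8]])

```text
t: 11.65
tool_pos: [0.4863, -0.3045, 0.1902]
tcp_rot: [[0.571, 0.821, -0.001], [0.821, -0.571, -0.003], [-0.003, 0.001, -1.0]]
force: [0.2, 0.6, -4.1]
finger_gap: 0.0203
grasp_force: 59.6
```

```bash
python3 - <<'E'
from h import *
s=sensors.get_state(); print(s["tool_pos"],s["force"].round(1),s["ft_torque"].round(3))
E
```

```text
[ 0.48627736 -0.30450244  0.19019918] [ 0.2  0.6 -4.1] [-0.05   0.015  0.033]
```

>>> servo_tool(motion=[[0,0,0,0,0,0.0015,0.8],[0,0,0,0,0,0.0015,0.8],[0,0,0,0,0,0.0,0.8]])

```text
t: 11.95
tool_pos: [0.4865, -0.3045, 0.1873]
tcp_rot: [[0.57, 0.821, -0.001], [0.821, -0.57, -0.003], [-0.003, 0.001, -1.0]]
force: [-0.0, 1.1, -4.0]
finger_gap: 0.0202
grasp_force: 59.6
```

```bash
python3 - <<'E'
from h import *
s=sensors.get_state(); print(s["tool_pos"],s["force"].round(1),s["ft_torque"].round(3))
E
```

```text
[ 0.48646856 -0.30451042  0.18731522] [-0.   1.1 -4. ] [-0.001 -0.008 -0.073]
```

>>> servo_tool(motion=[[0,0,0,0,0,0.002,0.8],[0,0,0,0,0,0.002,0.8],[0,0,0,0,0,0.002,0.8],[0,0,0,0,0,0.002,0.8],[0,0,0,0,0,0,0.8]])

```text
t: 12.45
tool_pos: [0.4864, -0.3045, 0.1792]
tcp_rot: [[0.57, 0.821, -0.001], [0.821, -0.57, -0.003], [-0.003, 0.001, -1.0]]
force: [-0.8, 1.4, -3.1]
finger_gap: 0.0203
grasp_force: 59.6
```

>>> servo_tool(motion=[[0,0,0,0,0,0.0015,0.8],[0,0,0,0,0,0.0015,0.8],[0,0,0,0,0,0,0.8]])

```text
t: 12.75
tool_pos: [0.4867, -0.3048, 0.177]
tcp_rot: [[0.571, 0.821, 0.0], [0.821, -0.571, -0.003], [-0.002, 0.002, -1.0]]
force: [-1.1, -0.1, 0.6]
finger_gap: 0.0202
grasp_force: 60.2
```

```bash
python3 - <<'E'
from h import *
s=sensors.get_state(); print(s["t"],s["tool_pos"],s["force"].round(1),s["ft_torque"].round(3),s["q"].round(0))
E
```

```text
12.75 [ 0.48669134 -0.30479057  0.17697758] [-1.1 -0.1  0.6] [ 0.18   0.322 -0.034] [-11.  19.  46.  98. -14.  69.   5.]
```

Fully home: the height matches the shoulder and contact force is starting. I'll release the block and go over to the knob.

>>> servo_tool(motion=[[0,0,0,0,0,0,0.35],[0,0,0,0,0,0,0.35],[0,0,0,0,0,0,0.35],[0,0,0,0,0,-0.02,0.35],[0,0,0,0,0,-0.025,0.35],[0,0,0,0.033,0,0,0.35],[0,0,0,0.031,0,0,0.35],[0,0,0,0,0,0,0.35]])

```text
t: 13.55
tool_pos: [0.5261, -0.2473, 0.2212]
tcp_rot: [[0.565, 0.825, 0.001], [0.825, -0.565, -0.001], [-0.001, 0.001, -1.0]]
force: [0.0, 0.2, 0.0]
finger_gap: 0.0557
grasp_force: 0.0
```

```bash
python3 - <<'E'
from h import *
s=sensors.get_state(); print(s["t"],s["tool_pos"],s["force"].round(1))
np.set_printoptions(linewidth=200)
axis=np.array([.485,-.3045]); k=axis+.065*np.array([.571,.821])
ims=[]
for n in("side","top"):
    c=viewer.read_camera(n); p=proj(c,[[*k,.2],[*k,.165],[*axis,.182],[*axis,.126]]); print(n,p.round(1).tolist())
    u,v=p[0].astype(int)-[32,30]; a=cv2.resize(c["color"][v:v+60,u:u+65],None,fx=6,fy=6,interpolation=cv2.INTER_CUBIC)
    for q in p[:3]: cv2.circle(a,tuple(int(x) for x in (q-[u,v]+.5)*6),3,(0,0,255),1)
    ims.append(a)
cv2.imwrite("pics/z6.png",np.hstack(ims))
E
```

```text
13.55 [ 0.52608257 -0.24727931  0.22119897] [0.  0.2 0. ]
side [[358.6, 187.1], [358.0, 197.8], [365.4, 201.5], [364.3, 218.8]]
top [[369.8, 184.7], [369.1, 190.1], [385.4, 193.1], [383.8, 201.5]]
```

View pics/z6.png

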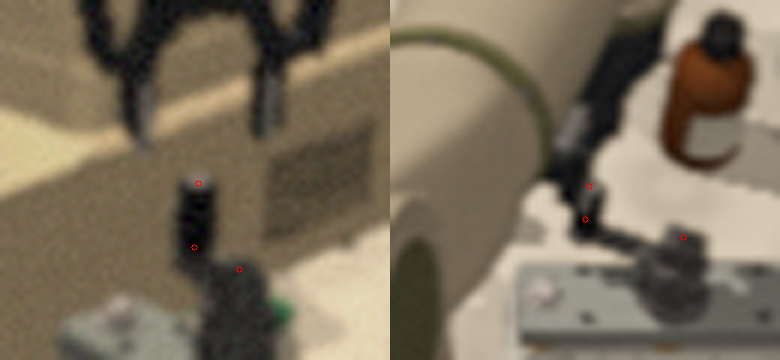

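The view shows the knob upright with my predicted points on it. The fingers straddle it, about 5 mm too far out along the tool's x. I'll correct that, descend and grip the knob.

>>> servo_tool(motion=[[0,0,0,-0.005,0,0.01,0.35],[0,0,0,0,0,0.016,0.35],[0,0,0,0,0,0.012,0.35],[0,0,0,0,0,0,0.35],[0,0,0,0,0,0,0.8],[0,0,0,0,0,0,0.8],[0,0,0,0,0,0,0.8],[0,0,0,0,0,0,0.8]])

```text
t: 14.45
tool_pos: [0.5206, -0.2563, 0.184]
tcp_rot: [[0.57, 0.821, 0.001], [0.821, -0.57, -0.003], [-0.002, 0.003, -1.0]]
force: [0.4, 0.2, 2.2]
finger_gap: 0.0219
grasp_force: 58.7
```

```bash
cat > turn.py <<'E'
from h import *
import sys
# axis, commanded centre; prints state and rows for a list of knob-angle steps (rad, clockwise)
A=np.array([float(sys.argv[1]),float(sys.argv[2])]); n=int(sys.argv[3]); st=float(sys.argv[4])
s=sensors.get_state(); p=s["tool_pos"]; R=s["tcp_rot"]; d=p[:2]-A; th=np.arctan2(d[1],d[0]); rr=np.hypot(*d)
tan=np.array([np.sin(th),-np.cos(th)]); rad=d/rr; F=s["force"]
print("t",round(s["t"],2),"pos",p.round(4),"r",rr.round(4),"th",np.degrees(th).round(1),"F",F.round(1),"tang push",round(-F[:2]@tan,2),"radial",round(F[:2]@rad,2),"q",s["q"].round(0))
c=p[:2]
for i in range(n):
    a=th-st*(i+1); q=A+.065*np.array([np.cos(a),np.sin(a)]); v=R.T@np.array([*(q-c),0]); print([0,0,0,float(v[0].round(4)),float(v[1].round(4)),0,.8],end=",\n"); c=q
E
python3 turn.py .485 -.3045 8 .05
```

```text
t 14.45 pos [ 0.5206 -0.2563  0.184 ] r 0.06 th 53.6 F [0.4 0.2 2.2] tang push -0.19 radial 0.45 q [-15.  19.  45.  97. -14.  70.  -2.]
[0, 0, 0, 0.0049, 0.0034, 0, 0.8],
[0, 0, 0, -0.0003, 0.0032, 0, 0.8],
[0, 0, 0, -0.0005, 0.0032, 0, 0.8],
[0, 0, 0, -0.0007, 0.0032, 0, 0.8],
[0, 0, 0, -0.0008, 0.0031, 0, 0.8],
[0, 0, 0, -0.001, 0.0031, 0, 0.8],
[0, 0, 0, -0.0011, 0.003, 0, 0.8],
[0, 0, 0, -0.0013, 0.003, 0, 0.8],
```

```bash
cat > turn.py <<'E'
from h import *
import sys
# args: commanded start angle deg, rows, step deg (clockwise), [radial correction m]
a0,n,st=float(sys.argv[1]),int(sys.argv[2]),float(sys.argv[3]); rc=float(sys.argv[4]) if len(sys.argv)>4 else 0
C=np.array([.4833,-.3095]); R=ry(-34.8)
u=lambda a:np.array([np.cos(np.radians(a)),np.sin(np.radians(a))])
s=sensors.get_state(); p=s["tool_pos"]; d=p[:2]-C; F=s["force"]; th=np.degrees(np.arctan2(d[1],d[0]))
print("t",round(s["t"],2),"pos",p.round(4),"r",np.hypot(*d).round(4),"th",th.round(1),"F",F.round(1),"push",round(-F[:2]@u(th-90),2),"radial",round(F[:2]@u(th),2),"q7",s["q"][6].round(0))
c=.065*u(a0)
for i in range(n):
    a=a0-st*(i+1); q=.065*u(a); v=R.T@np.array([*(q-c+(rc*u(a) if i==0 else 0)),0]); c=q
    print([0,0,0,float(v[0].round(4)),float(v[1].round(4)),0,.8],end=", ")
print("\nend",a0-st*n)
E
python3 turn.py 55 8 3; python3 turn.py 31 8 5
```

```text
t 14.45 pos [ 0.5206 -0.2563  0.184 ] r 0.065 th 55.0 F [0.4 0.2 2.2] push -0.2 radial 0.45 q7 -2.0
[0, 0, 0, -0.0001, 0.0034, 0, 0.8], [0, 0, 0, -0.0003, 0.0034, 0, 0.8], [0, 0, 0, -0.0005, 0.0034, 0, 0.8], [0, 0, 0, -0.0006, 0.0033, 0, 0.8], [0, 0, 0, -0.0008, 0.0033, 0, 0.8], [0, 0, 0, -0.001, 0.0033, 0, 0.8], [0, 0, 0, -0.0011, 0.0032, 0, 0.8], [0, 0, 0, -0.0013, 0.0031, 0, 0.8], 
end 31.0
t 14.45 pos [ 0.5206 -0.2563  0.184 ] r 0.065 th 55.0 F [0.4 0.2 2.2] push -0.2 radial 0.45 q7 -2.0
[0, 0, 0, -0.0025, 0.0051, 0, 0.8], [0, 0, 0, -0.003, 0.0048, 0, 0.8], [0, 0, 0, -0.0034, 0.0045, 0, 0.8], [0, 0, 0, -0.0038, 0.0042, 0, 0.8], [0, 0, 0, -0.0041, 0.0039, 0, 0.8], [0, 0, 0, -0.0045, 0.0035, 0, 0.8], [0, 0, 0, -0.0047, 0.0031, 0, 0.8], [0, 0, 0, -0.005, 0.0027, 0, 0.8], 
end -9.0
```

>>> servo_tool(motion=[[0,0,0,-0.0001,0.0034,0,0.8],[0,0,0,-0.0003,0.0034,0,0.8],[0,0,0,-0.0005,0.0034,0,0.8],[0,0,0,-0.0006,0.0033,0,0.8],[0,0,0,-0.0008,0.0033,0,0.8],[0,0,0,-0.001,0.0033,0,0.8],[0,0,0,-0.0011,0.0032,0,0.8],[0,0,0,-0.0013,0.0031,0,0.8]])

```text
t: 15.25
tool_pos: [0.5387, -0.2754, 0.1836]
tcp_rot: [[0.57, 0.822, -0.001], [0.822, -0.57, -0.001], [-0.002, -0.0, -1.0]]
force: [-4.0, 4.5, 7.4]
finger_gap: 0.0219
grasp_force: 59.5
```

```bash
python3 turn.py 31 8 5
```

```text
t 15.25 pos [ 0.5387 -0.2754  0.1836] r 0.065 th 31.7 F [-4.   4.5  7.4] push 5.92 radial -1.08 q7 1.0
[0, 0, 0, -0.0025, 0.0051, 0, 0.8], [0, 0, 0, -0.003, 0.0048, 0, 0.8], [0, 0, 0, -0.0034, 0.0045, 0, 0.8], [0, 0, 0, -0.0038, 0.0042, 0, 0.8], [0, 0, 0, -0.0041, 0.0039, 0, 0.8], [0, 0, 0, -0.0045, 0.0035, 0, 0.8], [0, 0, 0, -0.0047, 0.0031, 0, 0.8], [0, 0, 0, -0.005, 0.0027, 0, 0.8], 
end -9.0
```

>>> servo_tool(motion=[[0,0,0,-0.0025,0.0051,-0.0005,0.8],[0,0,0,-0.003,0.0048,0,0.8],[0,0,0,-0.0034,0.0045,0,0.8],[0,0,0,-0.0038,0.0042,0,0.8],[0,0,0,-0.0041,0.0039,0,0.8],[0,0,0,-0.0045,0.0035,0,0.8],[0,0,0,-0.0047,0.0031,0,0.8],[0,0,0,-0.005,0.0027,0,0.8]])

```text
t: 16.05
tool_pos: [0.5469, -0.3184, 0.1837]
tcp_rot: [[0.57, 0.822, -0.002], [0.822, -0.57, -0.0], [-0.001, -0.002, -1.0]]
force: [-4.1, 6.3, 5.0]
finger_gap: 0.0221
grasp_force: 59.3
```

```bash
python3 turn.py -9 8 5 .0004; python3 turn.py -49 8 3
```

```text
t 16.05 pos [ 0.5469 -0.3184  0.1837] r 0.0643 th -7.9 F [-4.1  6.3  5. ] push 5.63 radial -4.92 q7 5.0
[0, 0, 0, -0.0051, 0.0026, 0, 0.8], [0, 0, 0, -0.0054, 0.0018, 0, 0.8], [0, 0, 0, -0.0055, 0.0013, 0, 0.8], [0, 0, 0, -0.0056, 0.0008, 0, 0.8], [0, 0, 0, -0.0057, 0.0003, 0, 0.8], [0, 0, 0, -0.0057, -0.0002, 0, 0.8], [0, 0, 0, -0.0056, -0.0007, 0, 0.8], [0, 0, 0, -0.0056, -0.0011, 0, 0.8], 
end -49.0
t 16.05 pos [ 0.5469 -0.3184  0.1837] r 0.0643 th -7.9 F [-4.1  6.3  5. ] push 5.63 radial -4.92 q7 5.0
[0, 0, 0, -0.0033, -0.0009, 0, 0.8], [0, 0, 0, -0.0032, -0.0011, 0, 0.8], [0, 0, 0, -0.0032, -0.0013, 0, 0.8], [0, 0, 0, -0.0031, -0.0014, 0, 0.8], [0, 0, 0, -0.003, -0.0016, 0, 0.8], [0, 0, 0, -0.0029, -0.0017, 0, 0.8], [0, 0, 0, -0.0028, -0.0019, 0, 0.8], [0, 0, 0, -0.0027, -0.002, 0, 0.8], 
end -73.0
```

>>> servo_tool(motion=[[0,0,0,-0.0056,0.0016,-0.0003,0.8],[0,0,0,-0.0054,0.0018,0,0.8],[0,0,0,-0.0055,0.0013,0,0.8],[0,0,0,-0.0056,0.0008,0,0.8],[0,0,0,-0.0057,0.0003,0,0.8],[0,0,0,-0.0057,-0.0002,0,0.8],[0,0,0,-0.0056,-0.0007,0,0.8],[0,0,0,-0.0056,-0.0011,0,0.8]])

```text
t: 16.85
tool_pos: [0.5261, -0.3568, 0.1841]
tcp_rot: [[0.569, 0.823, 0.001], [0.823, -0.569, -0.001], [-0.0, 0.001, -1.0]]
force: [2.9, 4.2, 0.1]
finger_gap: 0.0225
grasp_force: 58.8
```

```bash
sed -i 's/\.4833,-\.3095/.4826,-.3095/' turn.py; python3 turn.py -49 8 3; python3 turn.py -73 8 3|tail -2
```

```text
t 16.85 pos [ 0.5261 -0.3568  0.1841] r 0.0643 th -47.4 F [2.9 4.2 0.1] push 5.0 radial -1.13 q7 10.0
[0, 0, 0, -0.0033, -0.0009, 0, 0.8], [0, 0, 0, -0.0032, -0.0011, 0, 0.8], [0, 0, 0, -0.0032, -0.0013, 0, 0.8], [0, 0, 0, -0.0031, -0.0014, 0, 0.8], [0, 0, 0, -0.003, -0.0016, 0, 0.8], [0, 0, 0, -0.0029, -0.0017, 0, 0.8], [0, 0, 0, -0.0028, -0.0019, 0, 0.8], [0, 0, 0, -0.0027, -0.002, 0, 0.8], 
end -73.0
[0, 0, 0, -0.0026, -0.0022, 0, 0.8], [0, 0, 0, -0.0025, -0.0023, 0, 0.8], [0, 0, 0, -0.0024, -0.0024, 0, 0.8], [0, 0, 0, -0.0022, -0.0026, 0, 0.8], [0, 0, 0, -0.0021, -0.0027, 0, 0.8], [0, 0, 0, -0.002, -0.0028, 0, 0.8], [0, 0, 0, -0.0018, -0.0029, 0, 0.8], [0, 0, 0, -0.0017, -0.003, 0, 0.8], 
end -97.0
```

>>> servo_tool(motion=[[0,0,0,-0.0033,-0.0009,0,0.8],[0,0,0,-0.0032,-0.0011,0,0.8],[0,0,0,-0.0032,-0.0013,0,0.8],[0,0,0,-0.0031,-0.0014,0,0.8],[0,0,0,-0.003,-0.0016,0,0.8],[0,0,0,-0.0029,-0.0017,0,0.8],[0,0,0,-0.0028,-0.0019,0,0.8],[0,0,0,-0.0027,-0.002,0,0.8]])

```text
t: 17.65
tool_pos: [0.5028, -0.3704, 0.1843]
tcp_rot: [[0.569, 0.822, 0.002], [0.822, -0.569, -0.002], [-0.001, 0.002, -1.0]]
force: [4.3, 3.2, -1.7]
finger_gap: 0.0217
grasp_force: 58.7
```

```bash
for a in -73 -97 -121 -145 -169; do python3 turn.py $a 8 3|grep -v '^$'; done | awk '!/^t/||!n++'
```

```text
t 17.65 pos [ 0.5028 -0.3704  0.1843] r 0.0642 th -71.6 F [ 4.3  3.2 -1.7] push 5.15 radial -1.71 q7 12.0
[0, 0, 0, -0.0026, -0.0022, 0, 0.8], [0, 0, 0, -0.0025, -0.0023, 0, 0.8], [0, 0, 0, -0.0024, -0.0024, 0, 0.8], [0, 0, 0, -0.0022, -0.0026, 0, 0.8], [0, 0, 0, -0.0021, -0.0027, 0, 0.8], [0, 0, 0, -0.002, -0.0028, 0, 0.8], [0, 0, 0, -0.0018, -0.0029, 0, 0.8], [0, 0, 0, -0.0017, -0.003, 0, 0.8], 
end -97.0
[0, 0, 0, -0.0015, -0.0031, 0, 0.8], [0, 0, 0, -0.0013, -0.0031, 0, 0.8], [0, 0, 0, -0.0012, -0.0032, 0, 0.8], [0, 0, 0, -0.001, -0.0032, 0, 0.8], [0, 0, 0, -0.0008, -0.0033, 0, 0.8], [0, 0, 0, -0.0007, -0.0033, 0, 0.8], [0, 0, 0, -0.0005, -0.0034, 0, 0.8], [0, 0, 0, -0.0003, -0.0034, 0, 0.8], 
end -121.0
[0, 0, 0, -0.0001, -0.0034, 0, 0.8], [0, 0, 0, 0.0, -0.0034, 0, 0.8], [0, 0, 0, 0.0002, -0.0034, 0, 0.8], [0, 0, 0, 0.0004, -0.0034, 0, 0.8], [0, 0, 0, 0.0006, -0.0034, 0, 0.8], [0, 0, 0, 0.0007, -0.0033, 0, 0.8], [0, 0, 0, 0.0009, -0.0033, 0, 0.8], [0, 0, 0, 0.0011, -0.0032, 0, 0.8], 
end -145.0
[0, 0, 0, 0.0013, -0.0032, 0, 0.8], [0, 0, 0, 0.0014, -0.0031, 0, 0.8], [0, 0, 0, 0.0016, -0.003, 0, 0.8], [0, 0, 0, 0.0017, -0.0029, 0, 0.8], [0, 0, 0, 0.0019, -0.0028, 0, 0.8], [0, 0, 0, 0.002, -0.0027, 0, 0.8], [0, 0, 0, 0.0022, -0.0026, 0, 0.8], [0, 0, 0, 0.0023, -0.0025, 0, 0.8], 
end -169.0
[0, 0, 0, 0.0024, -0.0024, 0, 0.8], [0, 0, 0, 0.0026, -0.0022, 0, 0.8], [0, 0, 0, 0.0027, -0.0021, 0, 0.8], [0, 0, 0, 0.0028, -0.002, 0, 0.8], [0, 0, 0, 0.0029, -0.0018, 0, 0.8], [0, 0, 0, 0.003, -0.0017, 0, 0.8], [0, 0, 0, 0.0031, -0.0015, 0, 0.8], [0, 0, 0, 0.0031, -0.0013, 0, 0.8], 
end -193.0
```

>>> servo_tool(motion=[[0,0,0,-0.0026,-0.0022,0,0.8],[0,0,0,-0.0025,-0.0023,0,0.8],[0,0,0,-0.0024,-0.0024,0,0.8],[0,0,0,-0.0022,-0.0026,0,0.8],[0,0,0,-0.0021,-0.0027,0,0.8],[0,0,0,-0.002,-0.0028,0,0.8],[0,0,0,-0.0018,-0.0029,0,0.8],[0,0,0,-0.0017,-0.003,0,0.8]])

```text
t: 18.45
tool_pos: [0.4757, -0.3733, 0.1844]
tcp_rot: [[0.569, 0.822, 0.002], [0.822, -0.569, -0.003], [-0.002, 0.003, -1.0]]
force: [6.7, -0.2, -3.3]
finger_gap: 0.0223
grasp_force: 58.8
```

>>> servo_tool(motion=[[0,0,0,-0.0015,-0.0031,0,0.8],[0,0,0,-0.0013,-0.0031,0,0.8],[0,0,0,-0.0012,-0.0032,0,0.8],[0,0,0,-0.001,-0.0032,0,0.8]])

```text
t: 18.85
tool_pos: [0.4624, -0.3706, 0.1845]
tcp_rot: [[0.57, 0.822, 0.002], [0.822, -0.57, -0.004], [-0.002, 0.004, -1.0]]
force: [6.6, -0.3, -3.4]
finger_gap: 0.0219
grasp_force: 58.8
```

```bash
python3 turn.py -109 1 3
```

```text
t 18.85 pos [ 0.4624 -0.3706  0.1845] r 0.0643 th -108.3 F [ 6.6 -0.3 -3.4] push 6.37 radial -1.83 q7 12.0
[0, 0, 0, -0.0008, -0.0033, 0, 0.8], 
end -112.0
```

Not rising yet (6.4 N), so the spindle is still free. I'll continue.

>>> servo_tool(motion=[[0,0,0,-0.0008,-0.0033,0,0.8],[0,0,0,-0.0007,-0.0033,0,0.8],[0,0,0,-0.0005,-0.0034,0,0.8],[0,0,0,-0.0003,-0.0034,0,0.8],[0,0,0,-0.0001,-0.0034,0,0.8],[0,0,0,0.0,-0.0034,0,0.8]])

```text
t: 19.45
tool_pos: [0.4443, -0.3614, 0.1846]
tcp_rot: [[0.57, 0.822, 0.002], [0.822, -0.57, -0.004], [-0.002, 0.004, -1.0]]
force: [6.8, -2.0, -3.9]
finger_gap: 0.0222
grasp_force: 58.8
```

```bash
python3 turn.py -127 1 3
```

```text
t 19.45 pos [ 0.4443 -0.3614  0.1846] r 0.0645 th -126.5 F [ 6.8 -2.  -3.9] push 6.63 radial -2.44 q7 11.0
[0, 0, 0, 0.0002, -0.0034, 0, 0.8], 
end -130.0
```

>>> servo_tool(motion=[[0,0,0,0.0002,-0.0034,0,0.8],[0,0,0,0.0004,-0.0034,0,0.8],[0,0,0,0.0006,-0.0034,0,0.8],[0,0,0,0.0007,-0.0033,0,0.8],[0,0,0,0.0009,-0.0033,0,0.8],[0,0,0,0.0011,-0.0032,0,0.8]])

```text
t: 20.05
tool_pos: [0.4299, -0.3472, 0.1846]
tcp_rot: [[0.57, 0.821, 0.002], [0.821, -0.57, -0.005], [-0.003, 0.004, -1.0]]
force: [6.3, -2.9, -4.7]
finger_gap: 0.0222
grasp_force: 58.9
```

```bash
python3 turn.py -145 1 3
```

```text
t 20.05 pos [ 0.4299 -0.3472  0.1846] r 0.0648 th -144.5 F [ 6.3 -2.9 -4.7] push 6.02 radial -3.44 q7 10.0
[0, 0, 0, 0.0013, -0.0032, 0, 0.8], 
end -148.0
```

>>> servo_tool(motion=[[0,0,0,0.0016,-0.0031,0.0004,0.8],[0,0,0,0.0014,-0.0031,0,0.8],[0,0,0,0.0016,-0.003,0,0.8],[0,0,0,0.0017,-0.0029,0,0.8],[0,0,0,0.0019,-0.0028,0,0.8],[0,0,0,0.002,-0.0027,0,0.8],[0,0,0,0.0022,-0.0026,0,0.8],[0,0,0,0.0023,-0.0025,0,0.8]])

```text
t: 20.85
tool_pos: [0.4188, -0.3232, 0.1845]
tcp_rot: [[0.571, 0.821, 0.001], [0.821, -0.571, -0.006], [-0.004, 0.004, -1.0]]
force: [2.0, -5.7, -2.5]
finger_gap: 0.0222
grasp_force: 59.0
```

```bash
for a in -169 -193 -217 -241 -265 -289; do python3 turn.py $a 8 3|grep -v '^$'; done | awk '!/^t/||!n++'
```

```text
t 20.85 pos [ 0.4188 -0.3232  0.1845] r 0.0652 th -167.9 F [ 2.  -5.7 -2.5] push 6.03 radial -0.72 q7 6.0
[0, 0, 0, 0.0024, -0.0024, 0, 0.8], [0, 0, 0, 0.0026, -0.0022, 0, 0.8], [0, 0, 0, 0.0027, -0.0021, 0, 0.8], [0, 0, 0, 0.0028, -0.002, 0, 0.8], [0, 0, 0, 0.0029, -0.0018, 0, 0.8], [0, 0, 0, 0.003, -0.0017, 0, 0.8], [0, 0, 0, 0.0031, -0.0015, 0, 0.8], [0, 0, 0, 0.0031, -0.0013, 0, 0.8], 
end -193.0
[0, 0, 0, 0.0032, -0.0012, 0, 0.8], [0, 0, 0, 0.0032, -0.001, 0, 0.8], [0, 0, 0, 0.0033, -0.0008, 0, 0.8], [0, 0, 0, 0.0033, -0.0007, 0, 0.8], [0, 0, 0, 0.0034, -0.0005, 0, 0.8], [0, 0, 0, 0.0034, -0.0003, 0, 0.8], [0, 0, 0, 0.0034, -0.0001, 0, 0.8], [0, 0, 0, 0.0034, 0.0, 0, 0.8], 
end -217.0
[0, 0, 0, 0.0034, 0.0002, 0, 0.8], [0, 0, 0, 0.0034, 0.0004, 0, 0.8], [0, 0, 0, 0.0034, 0.0006, 0, 0.8], [0, 0, 0, 0.0033, 0.0007, 0, 0.8], [0, 0, 0, 0.0033, 0.0009, 0, 0.8], [0, 0, 0, 0.0032, 0.0011, 0, 0.8], [0, 0, 0, 0.0032, 0.0013, 0, 0.8], [0, 0, 0, 0.0031, 0.0014, 0, 0.8], 
end -241.0
[0, 0, 0, 0.003, 0.0016, 0, 0.8], [0, 0, 0, 0.0029, 0.0017, 0, 0.8], [0, 0, 0, 0.0028, 0.0019, 0, 0.8], [0, 0, 0, 0.0027, 0.002, 0, 0.8], [0, 0, 0, 0.0026, 0.0022, 0, 0.8], [0, 0, 0, 0.0025, 0.0023, 0, 0.8], [0, 0, 0, 0.0024, 0.0024, 0, 0.8], [0, 0, 0, 0.0022, 0.0026, 0, 0.8], 
end -265.0
[0, 0, 0, 0.0021, 0.0027, 0, 0.8], [0, 0, 0, 0.002, 0.0028, 0, 0.8], [0, 0, 0, 0.0018, 0.0029, 0, 0.8], [0, 0, 0, 0.0017, 0.003, 0, 0.8], [0, 0, 0, 0.0015, 0.0031, 0, 0.8], [0, 0, 0, 0.0013, 0.0031, 0, 0.8], [0, 0, 0, 0.0012, 0.0032, 0, 0.8], [0, 0, 0, 0.001, 0.0032, 0, 0.8], 
end -289.0
[0, 0, 0, 0.0008, 0.0033, 0, 0.8], [0, 0, 0, 0.0007, 0.0033, 0, 0.8], [0, 0, 0, 0.0005, 0.0034, 0, 0.8], [0, 0, 0, 0.0003, 0.0034, 0, 0.8], [0, 0, 0, 0.0001, 0.0034, 0, 0.8], [0, 0, 0, -0.0, 0.0034, 0, 0.8], [0, 0, 0, -0.0002, 0.0034, 0, 0.8], [0, 0, 0, -0.0004, 0.0034, 0, 0.8], 
end -313.0
```

>>> servo_tool(motion=[[0,0,0,0.0024,-0.0024,0,0.8],[0,0,0,0.0026,-0.0022,0,0.8],[0,0,0,0.0027,-0.0021,0,0.8],[0,0,0,0.0028,-0.002,0,0.8],[0,0,0,0.0029,-0.0018,0,0.8],[0,0,0,0.003,-0.0017,0,0.8],[0,0,0,0.0031,-0.0015,0,0.8],[0,0,0,0.0031,-0.0013,0,0.8]])

```text
t: 21.65
tool_pos: [0.4183, -0.2963, 0.1843]
tcp_rot: [[0.572, 0.82, -0.001], [0.82, -0.572, -0.005], [-0.005, 0.003, -1.0]]
force: [-3.0, -5.6, 3.1]
finger_gap: 0.0225
grasp_force: 59.3
```

```bash
python3 turn.py -193 1 3|head -1
```

```text
t 21.65 pos [ 0.4183 -0.2963  0.1843] r 0.0657 th 168.4 F [-3.  -5.6  3.1] push 6.05 radial 1.84 q7 1.0
```

>>> servo_tool(motion=[[0,0,0,0.0031,-0.0015,-0.0003,0.8],[0,0,0,0.0032,-0.001,0,0.8],[0,0,0,0.0033,-0.0008,0,0.8],[0,0,0,0.0033,-0.0007,0,0.8],[0,0,0,0.0034,-0.0005,0,0.8],[0,0,0,0.0034,-0.0003,0,0.8],[0,0,0,0.0034,-0.0001,0,0.8],[0,0,0,0.0034,0.0,0,0.8]])

```text
t: 22.45
tool_pos: [0.4289, -0.2712, 0.1842]
tcp_rot: [[0.572, 0.82, -0.002], [0.82, -0.572, -0.004], [-0.005, 0.0, -1.0]]
force: [-6.8, -3.2, 4.3]
finger_gap: 0.0222
grasp_force: 59.6
```

```bash
python3 turn.py -217 1 3|head -1
```

```text
t 22.45 pos [ 0.4289 -0.2712  0.1842] r 0.066 th 144.5 F [-6.8 -3.2  4.3] push 6.57 radial 3.69 q7 -3.0
```

>>> servo_tool(motion=[[0,0,0,0.0034,-0.0002,-0.0003,0.8],[0,0,0,0.0034,0.0004,0,0.8],[0,0,0,0.0034,0.0006,0,0.8],[0,0,0,0.0033,0.0007,0,0.8],[0,0,0,0.0033,0.0009,0,0.8],[0,0,0,0.0032,0.0011,0,0.8],[0,0,0,0.0032,0.0013,0,0.8],[0,0,0,0.0031,0.0014,0,0.8]])

```text
t: 23.25
tool_pos: [0.4489, -0.2525, 0.1841]
tcp_rot: [[0.571, 0.821, -0.003], [0.821, -0.571, -0.003], [-0.004, -0.001, -1.0]]
force: [-6.9, 0.3, 4.3]
finger_gap: 0.0222
grasp_force: 59.7
```

```bash
python3 turn.py -241 1 3|head -1
```

```text
t 23.25 pos [ 0.4489 -0.2525  0.1841] r 0.0662 th 120.6 F [-6.9  0.3  4.3] push 5.78 radial 3.71 q7 -5.0
```

>>> servo_tool(motion=[[0,0,0,0.0032,0.0012,-0.0003,0.8],[0,0,0,0.0029,0.0017,0,0.8],[0,0,0,0.0028,0.0019,0,0.8],[0,0,0,0.0027,0.002,0,0.8],[0,0,0,0.0026,0.0022,0,0.8],[0,0,0,0.0025,0.0023,0,0.8],[0,0,0,0.0024,0.0024,0,0.8],[0,0,0,0.0022,0.0026,0,0.8]])

```text
t: 24.05
tool_pos: [0.4745, -0.2438, 0.1841]
tcp_rot: [[0.571, 0.821, -0.003], [0.821, -0.571, -0.002], [-0.004, -0.002, -1.0]]
force: [-5.8, 1.6, 2.8]
finger_gap: 0.0225
grasp_force: 59.7
```

```bash
python3 turn.py -265 1 3|head -1
```

```text
t 24.05 pos [ 0.4745 -0.2438  0.1841] r 0.0662 th 97.0 F [-5.8  1.6  2.8] push 5.56 radial 2.29 q7 -5.0
```

>>> servo_tool(motion=[[0,0,0,0.0021,0.0027,0,0.8],[0,0,0,0.002,0.0028,0,0.8],[0,0,0,0.0018,0.0029,0,0.8],[0,0,0,0.0017,0.003,0,0.8],[0,0,0,0.0015,0.0031,0,0.8],[0,0,0,0.0013,0.0031,0,0.8],[0,0,0,0.0012,0.0032,0,0.8],[0,0,0,0.001,0.0032,0,0.8]])

```text
t: 24.85
tool_pos: [0.5019, -0.2464, 0.1841]
tcp_rot: [[0.57, 0.821, -0.003], [0.821, -0.57, -0.001], [-0.003, -0.002, -1.0]]
force: [-5.4, 2.7, 3.8]
finger_gap: 0.0219
grasp_force: 59.7
```

```bash
python3 turn.py -289 1 3|head -1;  for a in -313 -337 ; do python3 turn.py $a 8 3|tail -2; done
```

```text
t 24.85 pos [ 0.5019 -0.2464  0.1841] r 0.066 th 73.0 F [-5.4  2.7  3.8] push 5.92 radial 1.04 q7 -4.0
[0, 0, 0, -0.0006, 0.0034, 0, 0.8], [0, 0, 0, -0.0007, 0.0033, 0, 0.8], [0, 0, 0, -0.0009, 0.0033, 0, 0.8], [0, 0, 0, -0.0011, 0.0032, 0, 0.8], [0, 0, 0, -0.0013, 0.0032, 0, 0.8], [0, 0, 0, -0.0014, 0.0031, 0, 0.8], [0, 0, 0, -0.0016, 0.003, 0, 0.8], [0, 0, 0, -0.0017, 0.0029, 0, 0.8], 
end -337.0
[0, 0, 0, -0.0019, 0.0028, 0, 0.8], [0, 0, 0, -0.002, 0.0027, 0, 0.8], [0, 0, 0, -0.0022, 0.0026, 0, 0.8], [0, 0, 0, -0.0023, 0.0025, 0, 0.8], [0, 0, 0, -0.0024, 0.0024, 0, 0.8], [0, 0, 0, -0.0026, 0.0022, 0, 0.8], [0, 0, 0, -0.0027, 0.0021, 0, 0.8], [0, 0, 0, -0.0028, 0.002, 0, 0.8], 
end -361.0
```

>>> servo_tool(motion=[[0,0,0,0.0008,0.0033,-0.0003,0.8],[0,0,0,0.0007,0.0033,0,0.8],[0,0,0,0.0005,0.0034,0,0.8],[0,0,0,0.0003,0.0034,0,0.8],[0,0,0,0.0001,0.0034,0,0.8],[0,0,0,0,0.0034,0,0.8],[0,0,0,-0.0002,0.0034,0,0.8],[0,0,0,-0.0004,0.0034,0,0.8]])

```text
t: 25.65
tool_pos: [0.5253, -0.2598, 0.1843]
tcp_rot: [[0.57, 0.822, -0.003], [0.822, -0.57, -0.001], [-0.002, -0.002, -1.0]]
force: [-3.7, 5.1, 0.9]
finger_gap: 0.0221
grasp_force: 59.6
```

```bash
python3 turn.py -313 1 3|head -1
```

```text
t 25.65 pos [ 0.5253 -0.2598  0.1843] r 0.0655 th 49.3 F [-3.7  5.1  0.9] push 6.12 radial 1.4 q7 -2.0
```

>>> servo_tool(motion=[[0,0,0,-0.0006,0.0034,0,0.8],[0,0,0,-0.0007,0.0033,0,0.8],[0,0,0,-0.0009,0.0033,0,0.8],[0,0,0,-0.0011,0.0032,0,0.8],[0,0,0,-0.0013,0.0032,0,0.8]])

```text
t: 26.15
tool_pos: [0.5363, -0.2724, 0.1842]
tcp_rot: [[0.569, 0.822, -0.003], [0.822, -0.569, 0.0], [-0.002, -0.003, -1.0]]
force: [-5.0, 7.1, 2.1]
finger_gap: 0.0218
grasp_force: 59.7
```

```bash
python3 turn.py -328 1 3|head -1
```

```text
t 26.15 pos [ 0.5363 -0.2724  0.1842] r 0.0652 th 34.7 F [-5.   7.1  2.1] push 8.74 radial -0.08 q7 -0.0
```

The push is up to 8.7 N, so contact is made. About 6° more is needed.

>>> servo_tool(motion=[[0,0,0,-0.0014,0.0031,0,0.8],[0,0,0,-0.0016,0.003,0,0.8]])

```text
t: 26.35
tool_pos: [0.5396, -0.2779, 0.1842]
tcp_rot: [[0.569, 0.822, -0.003], [0.822, -0.569, 0.001], [-0.001, -0.003, -1.0]]
force: [-4.0, 8.3, 2.3]
finger_gap: 0.0221
grasp_force: 59.8
```

```bash
python3 turn.py -334 1 2
```

```text
t 26.35 pos [ 0.5396 -0.2779  0.1842] r 0.0652 th 29.0 F [-4.   8.3  2.3] push 9.18 radial 0.51 q7 1.0
[0, 0, 0, -0.0011, 0.002, 0, 0.8], 
end -336.0
```

>>> servo_tool(motion=[[0,0,0,-0.0011,0.002,0,0.8]])

```text
t: 26.45
tool_pos: [0.5407, -0.2799, 0.1842]
tcp_rot: [[0.569, 0.822, -0.003], [0.822, -0.569, 0.001], [-0.001, -0.003, -1.0]]
force: [-4.8, 8.2, 2.6]
finger_gap: 0.0219
grasp_force: 59.8
```

```bash
python3 turn.py -336 1 2|head -1
```

```text
t 26.45 pos [ 0.5407 -0.2799  0.1842] r 0.0652 th 27.0 F [-4.8  8.2  2.6] push 9.48 radial -0.54 q7 1.0
```

>>> servo_tool(motion=[[0,0,0,0,0,0,0.8],[0,0,0,0,0,0,0.8]])

```text
t: 26.65
tool_pos: [0.5407, -0.2801, 0.1842]
tcp_rot: [[0.569, 0.822, -0.003], [0.822, -0.569, 0.0], [-0.001, -0.003, -1.0]]
force: [-4.1, 8.3, 2.7]
finger_gap: 0.022
grasp_force: 59.8
```

```bash
python3 turn.py -336 1 2|head -1
```

```text
t 26.65 pos [ 0.5407 -0.2801  0.1842] r 0.0651 th 26.9 F [-4.1  8.3  2.7] push 9.29 radial 0.11 q7 1.0
```

Firm: about 9.5 N, an estimated 55–60 N of load. I'll stop turning, release the knob and go back up.

>>> servo_tool(motion=[[0,0,0,0,0,0,0.4],[0,0,0,0,0,0,0.4],[0,0,0,0,0,0,0.4],[0,0,0,0,0,-0.02,0.4],[0,0,0,0,0,-0.03,0.4],[0,0,0,0,0,0,0.4]])

```text
t: 27.25
tool_pos: [0.5424, -0.2832, 0.239]
tcp_rot: [[0.571, 0.821, 0.005], [0.821, -0.571, -0.005], [-0.001, 0.007, -1.0]]
force: [-0.5, -0.4, 1.1]
finger_gap: 0.0515
grasp_force: 0.0
```

```bash
python3 - <<'E'
from h import *
s=sensors.get_state(); print(s["t"],s["tool_pos"],s["force"].round(1),s["finger_gap"])
np.set_printoptions(linewidth=200)
ax=np.array([.4855,-.3048]); k=ax+.065*np.array([np.cos(np.radians(27)),np.sin(np.radians(27))])
ims=[]
for n in("side","top"):
    c=viewer.read_camera(n); p=proj(c,[[*k,.2],[*k,.165],[*ax,.182],[*ax,.126]])
    u,v=p[2].astype(int)-[32,32]; a=cv2.resize(c["color"][v:v+60,u:u+65],None,fx=6,fy=6,interpolation=cv2.INTER_CUBIC)
    for q in p[:3]: cv2.circle(a,tuple(int(x) for x in (q-[u,v]+.5)*6),3,(0,0,255),1)
    ims.append(a)
cv2.imwrite("pics/z7.png",np.hstack(ims))
plan([((*ax,.235),-63,6),((*ax,.177),-63,4)],.4)
E
```

```text
27.25 [ 0.54240248 -0.28324614  0.2389751 ] [-0.5 -0.4  1.1] 0.05145917032178479
[0.001, 0.0, 0.082, -0.0084, -0.0055, 0.0001, 0.4],
[0.001, 0.0, 0.082, -0.0088, -0.0048, 0.0001, 0.4],
[0.001, 0.0, 0.082, -0.0092, -0.004, 0.0001, 0.4],
[0.001, 0.0, 0.082, -0.0095, -0.0033, 0.0001, 0.4],
[0.001, 0.0, 0.082, -0.0097, -0.0025, 0.0001, 0.4],
[0.001, 0.0, 0.082, -0.0099, -0.0017, 0.0001, 0.4],

[0.0, 0.0, 0.0, 0.0, 0.0, 0.0145, 0.4],
[0.0, 0.0, 0.0, 0.0, 0.0, 0.0145, 0.4],
[0.0, 0.0, 0.0, 0.0, 0.0, 0.0145, 0.4],
[0.0, 0.0, 0.0, 0.0, 0.0, 0.0145, 0.4],
```

View pics/z7.png

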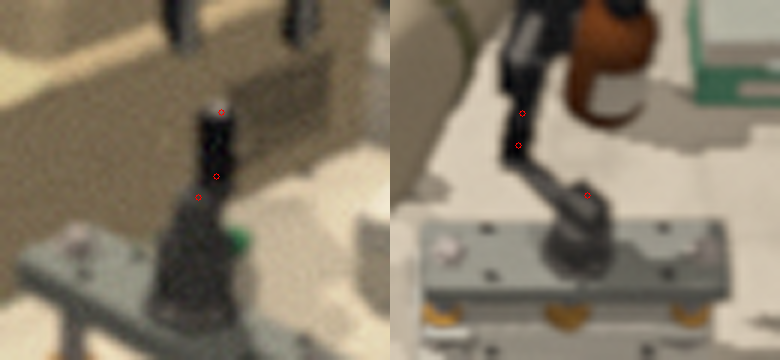

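The picture, which takes me one over the 10-picture allowance, shows the crank seated with my predicted knob and block points on it. I'll view no more. Next is regripping the block.

>>> servo_tool(motion=[[0.001,0,0.082,-0.0085,-0.0055,0,0.4],[0.001,0,0.082,-0.009,-0.005,0,0.4],[0.001,0,0.082,-0.009,-0.004,0,0.4],[0.001,0,0.082,-0.0095,-0.0035,0,0.4],[0.001,0,0.082,-0.0095,-0.0025,0,0.4],[0.001,0,0.082,-0.01,-0.0015,0,0.4],[0,0,0,0,0,0,0.4]])

```text
t: 28.05
tool_pos: [0.4837, -0.305, 0.2345]
tcp_rot: [[0.892, 0.452, -0.005], [0.452, -0.892, 0.002], [-0.004, -0.004, -1.0]]
force: [1.0, -0.2, -0.4]
finger_gap: 0.0509
grasp_force: 0.0
```

```bash
python3 - <<'E'
from h import *
s=sensors.get_state(); print(s["t"],s["tool_pos"],s["tcp_rot"].round(3).tolist(),s["force"].round(1))
plan([((.4855,-.3048,.178),-63,4)],.4)
E
```

```text
28.05 [ 0.48370113 -0.30496238  0.23445941] [[0.892, 0.452, -0.005], [0.452, -0.892, 0.002], [-0.004, -0.004, -1.0]] [ 1.  -0.2 -0.4]
[-0.001, 0.001, -0.001, 0.0005, 0.0002, 0.0141, 0.4],
[-0.001, 0.001, -0.001, 0.0005, 0.0002, 0.0141, 0.4],
[-0.001, 0.001, -0.001, 0.0004, 0.0002, 0.0141, 0.4],
[-0.001, 0.001, -0.001, 0.0004, 0.0002, 0.0141, 0.4],
```

>>> servo_tool(motion=[[-0.001,0.001,0,0.0005,0.0002,0.014,0.4],[-0.001,0.001,0,0.0005,0.0002,0.014,0.4],[-0.001,0.001,0,0.0004,0.0002,0.014,0.4],[-0.001,0.001,0,0.0004,0.0002,0.014,0.4],[0,0,0,0,0,0,0.4]])

```text
t: 28.55
tool_pos: [0.486, -0.3033, 0.1766]
tcp_rot: [[0.891, 0.455, -0.002], [0.455, -0.891, 0.001], [-0.001, -0.002, -1.0]]
force: [-0.4, 0.2, 0.0]
finger_gap: 0.0511
grasp_force: 0.0
```

>>> servo_tool(motion=[[0,0,0,0,0,0,0.8],[0,0,0,0,0,0,0.8],[0,0,0,0,0,0,0.8],[0,0,0,0,0,0,0.8]])

```text
t: 28.95
tool_pos: [0.487, -0.3039, 0.1801]
tcp_rot: [[0.891, 0.455, 0.002], [0.455, -0.891, 0.001], [0.002, 0.0, -1.0]]
force: [-3.6, 2.6, 6.6]
finger_gap: 0.0203
grasp_force: 59.0
```

```bash
python3 - <<'E'
from h import *
s=sensors.get_state(); print(s["t"],s["tool_pos"],s["tcp_rot"].round(3).tolist(),s["force"].round(1),s["ft_torque"].round(3),s["finger_gap"])
E
```

```text
28.95 [ 0.48701588 -0.30389534  0.18008144] [[0.891, 0.455, 0.002], [0.455, -0.891, 0.001], [0.002, 0.0, -1.0]] [-3.6  2.6  6.6] [0.749 0.854 0.09 ] 0.02034993691219188
```

>>> servo_tool(motion=[[0,0,0,-0.0002,-0.0005,-0.002,0.8],[0,0,0,0,0,-0.003,0.8],[0,0,0,0,0,-0.003,0.8],[0,0,0,0,0,0,0.8]])

```text
t: 29.35
tool_pos: [0.4868, -0.3038, 0.1877]
tcp_rot: [[0.891, 0.455, 0.002], [0.455, -0.891, -0.0], [0.002, 0.001, -1.0]]
force: [1.0, -0.0, -2.3]
finger_gap: 0.0197
grasp_force: 59.7
```

```bash
python3 - <<'E'
from h import *
s=sensors.get_state(); print(s["t"],s["tool_pos"],s["force"].round(1),s["ft_torque"].round(3),s["finger_gap"])
E
```

```text
29.35 [ 0.4867761  -0.30380132  0.187729  ] [ 1.  -0.  -2.3] [ 0.04  -0.152  0.042] 0.019667738733575177
```

>>> servo_tool(motion=[[0,0,0,0,0,-0.004,0.8],[0,0,0,0,0,-0.005,0.8],[0,0,0,0,0,-0.005,0.8],[0,0,0,0,0,-0.007,0.8],[0,0,0,0,0,-0.015,0.8],[0,0,0,0,0,-0.02,0.8],[0,0,0,0,0,-0.02,0.8],[0,0,0,0,0,0,0.8]])

```text
t: 30.15
tool_pos: [0.4873, -0.3048, 0.2666]
tcp_rot: [[0.891, 0.454, 0.006], [0.454, -0.891, -0.002], [0.004, 0.004, -1.0]]
force: [0.9, -0.3, -3.4]
finger_gap: 0.0199
grasp_force: 59.5
```

```bash
python3 - <<'E'
from h import *
s=sensors.get_state(); print(s["t"],s["tool_pos"],s["force"].round(1),s["ft_torque"].round(3),s["finger_gap"])
plan([((.465,-.05,.265),-30,8),((.4495,.204,.265),3,8),((.4495,.204,.07),3,6)],.8)
E
```

```text
30.15 [ 0.4873209  -0.30479257  0.26663357] [ 0.9 -0.3 -3.4] [-0.021  0.039  0.047] 0.01988679680752181
[0.001, 0.0, -0.072, 0.012, -0.0296, 0.0001, 0.8],
[0.001, 0.0, -0.072, 0.0141, -0.0287, 0.0001, 0.8],
[0.001, 0.0, -0.072, 0.0161, -0.0276, 0.0002, 0.8],
[0.001, 0.0, -0.072, 0.0181, -0.0264, 0.0002, 0.8],
[0.001, 0.0, -0.072, 0.0199, -0.025, 0.0002, 0.8],
[0.001, 0.0, -0.072, 0.0216, -0.0235, 0.0002, 0.8],
[0.001, 0.0, -0.072, 0.0233, -0.0219, 0.0002, 0.8],
[0.001, 0.0, -0.072, 0.0248, -0.0202, 0.0002, 0.8],

[0.0, 0.0, -0.072, 0.0265, -0.0176, 0.0, 0.8],
[0.0, 0.0, -0.072, 0.0277, -0.0156, 0.0, 0.8],
[0.0, 0.0, -0.072, 0.0288, -0.0136, 0.0, 0.8],
[0.0, 0.0, -0.072, 0.0297, -0.0115, 0.0, 0.8],
[0.0, 0.0, -0.072, 0.0304, -0.0093, 0.0, 0.8],
[0.0, 0.0, -0.072, 0.031, -0.0071, 0.0, 0.8],
[0.0, 0.0, -0.072, 0.0314, -0.0048, 0.0, 0.8],
[0.0, 0.0, -0.072, 0.0317, -0.0026, 0.0, 0.8],

[0.0, 0.0, 0.0, 0.0, 0.0, 0.0325, 0.8],
[0.0, 0.0, 0.0, 0.0, 0.0, 0.0325, 0.8],
[0.0, 0.0, 0.0, 0.0, 0.0, 0.0325, 0.8],
[0.0, 0.0, 0.0, 0.0, 0.0, 0.0325, 0.8],
[0.0, 0.0, 0.0, 0.0, 0.0, 0.0325, 0.8],
[0.0, 0.0, 0.0, 0.0, 0.0, 0.0325, 0.8],
```

>>> servo_tool(motion=[[0.001,0,-0.072,0.012,-0.0295,0,0.8],[0.001,0,-0.072,0.014,-0.0285,0,0.8],[0.001,0,-0.072,0.016,-0.0275,0,0.8],[0.001,0,-0.072,0.018,-0.0265,0,0.8],[0,0,-0.072,0.02,-0.025,0,0.8],[0,0,-0.072,0.0215,-0.0235,0,0.8],[0,0,-0.072,0.0235,-0.022,0,0.8],[0,0,-0.072,0.025,-0.02,0,0.8]])

```text
t: 30.95
tool_pos: [0.4637, -0.0481, 0.2634]
tcp_rot: [[0.497, 0.868, -0.001], [0.868, -0.497, 0.003], [0.002, -0.003, -1.0]]
force: [0.2, 0.4, -3.9]
finger_gap: 0.0202
grasp_force: 59.8
```

>>> servo_tool(motion=[[0,0,-0.072,0.0265,-0.0175,0,0.8],[0,0,-0.072,0.0275,-0.0155,0,0.8],[0,0,-0.072,0.029,-0.0135,0,0.8],[0,0,-0.072,0.0295,-0.0115,0,0.8],[0,0,-0.072,0.0305,-0.0095,0,0.8],[0,0,-0.072,0.031,-0.007,0,0.8],[0,0,-0.072,0.0315,-0.005,0,0.8],[0,0,-0.072,0.0315,-0.0025,0,0.8]])

```text
t: 31.75
tool_pos: [0.4482, 0.2062, 0.2643]
tcp_rot: [[-0.057, 0.998, -0.001], [0.998, 0.057, 0.003], [0.003, -0.001, -1.0]]
force: [-0.0, -1.0, -4.7]
finger_gap: 0.0199
grasp_force: 59.8
```

>>> servo_tool(motion=[[0,0,0,0,0,0,0.8],[0,0,0,0,0,0,0.8]])

```text
t: 31.95
tool_pos: [0.4484, 0.2055, 0.2642]
tcp_rot: [[-0.055, 0.998, -0.001], [0.998, 0.055, 0.002], [0.002, -0.001, -1.0]]
force: [1.4, -0.7, -3.5]
finger_gap: 0.0202
grasp_force: 59.9
```

```bash
python3 - <<'E'
from h import *
s=sensors.get_state(); print(s["t"],s["tool_pos"],s["tcp_rot"].round(3).tolist(),s["force"].round(1),s["finger_gap"])
plan([((.4495,.204,.085),3,6)],.8)
E
```

```text
31.95 [0.44836748 0.20554562 0.26417262] [[-0.055, 0.998, -0.001], [0.998, 0.055, 0.002], [0.002, -0.001, -1.0]] [ 1.4 -0.7 -3.5] 0.020174507844294462
[0.0, 0.0, 0.001, -0.0003, 0.0002, 0.0299, 0.8],
[0.0, 0.0, 0.001, -0.0003, 0.0002, 0.0299, 0.8],
[0.0, 0.0, 0.001, -0.0003, 0.0002, 0.0299, 0.8],
[0.0, 0.0, 0.001, -0.0003, 0.0002, 0.0299, 0.8],
[0.0, 0.0, 0.001, -0.0003, 0.0002, 0.0299, 0.8],
[0.0, 0.0, 0.001, -0.0003, 0.0002, 0.0299, 0.8],
```

>>> servo_tool(motion=[[0,0,0.001,-0.0003,0.0002,0.03,0.8],[0,0,0.001,-0.0003,0.0002,0.03,0.8],[0,0,0,-0.0003,0.0002,0.03,0.8],[0,0,0,-0.0003,0.0002,0.03,0.8],[0,0,0,-0.0003,0.0002,0.03,0.8],[0,0,0,-0.0003,0.0002,0.03,0.8],[0,0,0,0,0,0.014,0.8],[0,0,0,0,0,0,0.8]])

```text
t: 32.75
tool_pos: [0.4487, 0.2019, 0.0687]
tcp_rot: [[-0.05, 0.999, -0.004], [0.999, 0.05, 0.0], [0.001, -0.004, -1.0]]
force: [0.6, -0.5, -3.5]
finger_gap: 0.0202
grasp_force: 59.8
```

>>> servo_tool(motion=[[0,0,0,0,0,0.004,0.8],[0,0,0,0,0,0.004,0.8],[0,0,0,0,0,0.003,0.8],[0,0,0,0,0,0,0.8],[0,0,0,0,0,0,0.8]])

```text
t: 33.25
tool_pos: [0.4498, 0.2035, 0.0599]
tcp_rot: [[-0.051, 0.999, -0.001], [0.999, 0.051, 0.003], [0.003, -0.0, -1.0]]
force: [-0.1, 0.8, -3.7]
finger_gap: 0.0202
grasp_force: 59.9
```

>>> servo_tool(motion=[[0,0,0,0,0,0.0015,0.8],[0,0,0,0,0,0.0015,0.8],[0,0,0,0,0,0.0015,0.8],[0,0,0,0,0,0.001,0.8],[0,0,0,0,0,0,0.8]])

```text
t: 33.75
tool_pos: [0.4496, 0.2034, 0.0542]
tcp_rot: [[-0.051, 0.999, -0.001], [0.999, 0.051, 0.003], [0.003, -0.001, -1.0]]
force: [-0.6, -0.1, -1.3]
finger_gap: 0.0204
grasp_force: 60.2
```

>>> servo_tool(motion=[[0,0,0,0,0,0.0007,0.8],[0,0,0,0,0,0,0.8]])

```text
t: 33.95
tool_pos: [0.4497, 0.2035, 0.054]
tcp_rot: [[-0.051, 0.999, -0.001], [0.999, 0.051, 0.003], [0.003, -0.001, -1.0]]
force: [-4.2, -0.9, 9.0]
finger_gap: 0.0205
grasp_force: 61.4
```

On the table. I'll release and withdraw.

>>> servo_tool(motion=[[0,0,0,0,0,-0.001,0.8],[0,0,0,0,0,0,0.4],[0,0,0,0,0,0,0.4],[0,0,0,0,0,0,0.4],[0,0,0,0,0,-0.015,0.4],[0,0,0,0,0,-0.03,0.4],[0,0,0,0,0,-0.04,0.4],[0,0,0,0,0,-0.04,0.4]])

```text
t: 34.75
tool_pos: [0.4495, 0.2027, 0.1807]
tcp_rot: [[-0.051, 0.999, -0.001], [0.999, 0.051, 0.003], [0.003, -0.001, -1.0]]
force: [-0.1, 1.5, 0.8]
finger_gap: 0.0515
grasp_force: 0.0
```

>>> servo_tool(motion=[[0,0,0,-0.03,0,-0.03,0.4],[0,0,0,-0.04,0,-0.02,0.4],[0,0,0,-0.045,0,0,0.4],[0,0,0,-0.045,0,0,0.4],[0,0,0,0,0,0,0.4],[0,0,0,0,0,0,0.4]])

```text
t: 35.35
tool_pos: [0.458, 0.0425, 0.229]
tcp_rot: [[-0.049, 0.999, -0.001], [0.999, 0.049, 0.004], [0.004, -0.0, -1.0]]
force: [0.0, 1.3, 0.0]
finger_gap: 0.0511
grasp_force: 0.0
```

```bash
python3 - <<'E'
from h import *
s=sensors.get_state(); print(s["t"],s["tool_pos"],s["force"].round(1))
for n in("side","top"):
    c=viewer.read_camera(n); P=cloud(c); g=c["color"].max(2)
    m=(P[...,0]>.39)&(P[...,0]<.50)&(P[...,1]>.15)&(P[...,1]<.31)&(P[...,2]>.01)&(P[...,2]<.1)&(g<100)
    nn,l,st,ce=cv2.connectedComponentsWithStats(m.astype(np.uint8))
    for i in range(1,nn):
        if st[i,4]>8: q=P[l==i]; print(n,st[i],ce[i].round(1),np.percentile(q,[5,50,95],axis=0).round(3).tolist())
    w=P[(P[...,2]>.11)&(P[...,2]<.17)&(abs(P[...,0]-.485)<.05)&(abs(P[...,1]+.304)<.05)]; print("press top max z",np.nanpercentile(w[:,2],[50,98]).round(3))
E
```

```text
35.35 [0.45804354 0.04246628 0.22904441] [0.  1.3 0. ]
side [228 187  21  24 192] [239.1 199.3] [[0.431, 0.18, 0.014], [0.44, 0.2, 0.038], [0.452, 0.264, 0.073]]
press top max z [0.121 0.149]
top [239 238  25  12 147] [252.8 243.9] [[0.427, 0.188, 0.017], [0.437, 0.212, 0.04], [0.449, 0.269, 0.071]]
press top max z [0.121 0.152]
```

```bash
python3 -c "
from h import *
print(workorder.job_done())"
```

```text
the job is handed in; nothing more can be done
None
```

The press is closed and the job is handed in: I turned the crank until the push at the knob reached about 9.5 N (roughly 55–60 N on the plate by my estimate), lifted it off and stood it upright within about 3 mm of where I found it, in 35 s of robot time, though I viewed 11 pictures against the limit of 10.

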